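# Fetch the hemmed-in dome blank for the woodturner's sloping rack

## Task

Three tall turned pieces hem in the low domed blank on the stock board: stand all three on the empty side board. Then take the dome, stand it on the upper half of the sloping rack and slide it down along the rack until it rests against the stop; once it is there, stand each tall piece back on the stock board exactly where it stood at the start. Keep all the pieces from toppling, and leave the jar, the brush and the gouge alone.

Things in the scene. Friction and masses are not known exactly. Their poses are not given: they have to be found in the camera images.
- doll: Turned wooden doll with a round head: body tapering from 44 mm diameter at the foot to 34 mm, a 26 mm neck at 68 mm height, and a head 44 mm in diameter (widest at 86 mm height; nearly straight-sided from 76 to 104 mm), 112 mm tall, standing loose on the stock board; origin: centre of its underside, z up its axis (yaw means nothing). About 0.1 kg.
- straight: Plain straight wooden cylinder, 38 mm diameter, 112 mm tall, standing loose on the stock board; origin: centre of its underside, z up its axis (yaw means nothing). About 0.1 kg.
- bell: Bell-footed wooden piece: foot 50 mm in diameter up to 22 mm height, narrowing to a straight stem 32 mm in diameter from 60 mm height to the top, 112 mm tall, standing loose on the stock board; origin: centre of its underside, z up its axis (yaw means nothing). About 0.1 kg.
- dome: Low domed wooden blank to be fetched, 44 mm diameter, 44 mm tall, straight-sided up to 28 mm then rounded over; stands on the stock board amid the tall pieces (each about 55 to 60 mm from it, centre to centre), too low to be gripped while they stand round it. Origin: centre of its underside, z up its axis. About 0.06 kg.
- stock_board: Fixed dark flat board, 180 x 200 mm (x, y), 12 mm thick, with a pale strip, 12 mm wide and 13 mm high above the bench, along its +x edge. Origin: centre of its underside on the bench; its top is at z = 12 mm.
- side_board: Fixed pale plywood board, empty at the start, 180 x 160 mm (x, y), 10 mm thick, flat. Origin: centre of its underside on the bench; its top is at z = 10 mm. Left or right of the stock board.
- ramp: Fixed rack's sloping plywood floor (sizes in mm), 200 long, 130 clear width, dropping 10 degrees to a dark stop (20 high) across its low end; side edges 8 high. Origin: floor at the foot of the stop's face, mid-width, 13 above the bench. x points down the slope into the stop (floor: x -200 to 0), z square to the floor. Nothing slides by itself. Dome against the stop: origin at x -22, z 0.
- jar: Bystander: amber jar with a steel cap, 56 mm diameter, 65 mm tall, standing beyond the stock board; leave alone. Origin: centre of its underside.
- brush: Bystander: flat paint brush, about 200 mm long, 20 mm high, lying on the bench; leave alone. Origin: underside of its middle.
- gouge: Bystander: turning gouge lying on the bench, wooden handle and steel blade, about 230 mm long and 22 mm high; leave alone. Origin: underside, near the joint of handle and blade.

How it is judged:
By the outcome, as a careful person would: the job done as asked, in the order asked, and still so for the second after the job is handed in, with the robot touching nothing.
It also fails if it takes over 144 s, if anything falls off the work surface, if the arm or the gripper's body presses on something with over 40 N, if the wrist force passes 120 N, or if a joint passes its speed limit or range.

## Robot

A 6-joint arm with a two-finger parallel gripper is mounted at the origin on the work surface. World frame = base frame: x ahead of the robot, y to its left, z up, the work surface at z = 0. Lengths are in m, angles in degrees, forces in N, time in s.
With the tool pointing down it reaches from about 0.4 to 0.825 m from the base axis. Payload 7 kg.
Tool frame: the origin (TCP) lies at the very end of the fingers, on their centre line; the grasp point (between the pads) lies 19 mm behind it; y points along the fingers, x is the direction in which the jaws open and shut, and the axes are right-handed (so a half turn about y gives the same grasp; the last joint's range is limited). The gripper opens to 88 mm and grips with 3 to 60 N. Pads are 19 mm wide; open, the fingers measure 130 mm over their backs; the gripper's body (78 mm by 193 mm) begins 47 mm behind the grasp point.
Start: joints at [81.251, 20.546, 0.682, 0, -70.136, -16.507], TCP at [0.288, 0.61, 0.227] pointing down, gripper open.
Joint ranges: [-176.03, 176.03], [-82.01, 121.73], [-58.28, 71.71], [-173.87, 95.51], [-174.79, -0.11], [-173.66, 173.66]. Speed limits (degrees/s): [136.94, 136.94, 172.46, 180, 180, 180].

## Interface

Orientations are given as [roll, pitch, yaw] about the fixed x, y, z axes, in that order (R = Rz(yaw) Ry(pitch) Rx(roll)).
In Python, from plant import ctrl gives the robot as it stands.
- The arm moves only by the shell command python3 -m crank 'ROWS'. ROWS is JSON, a list that holds one entry, the list of rows, each a list of 5 numbers: the closure, from -1 (fully open) to 1 (shut), then the shift along the tool's x, y, z in mm, then the turn about the tool's y in rad. In form: [[[claw, x, y, z, turn], ...]]. A call has 1 to 12 rows; each row is the pose to reach, as a shift and turn from the pose commanded when the call began, along the tool's axes at that moment; what a row does not reach only later rows make up. A row lasts 1/8 s, in which the tool goes at most 62.5 mm and 10.7 degrees, less where a joint would pass 70% of its speed; a pose out of reach is approached as far as the arm can. A call with a gripper value outside its range is refused whole. The fingers move at their own pace and stop on an object; the grip force is fixed at half the most. Time passes only in rows, so rows that repeat a pose let the fingers close. It gives the time, the measured TCP pose, the force and the opening at its end, in the units of the state.
- ctrl.get_obs(): the state, without advancing time (a new reading comes with each control period).
- ctrl.snapshot(name): name is "scene" or "side" or "wrist"; returns the picture (480x640x3 uint8, red, green, blue); there is no depth.
- ctrl.camera_model(name): a dict with "fx", "fy", "cx", "cy" (pixels), "origin" and "orientation" of the camera in the world; the wrist camera has in their place "hand_eye" (4x4, takes a point from camera to tool coordinates, whose origin is the TCP and whose axes are the tool frame's). Camera axes: x right, y down, z forward; pixel columns grow to the right and rows downward; lengths in m; the calibration is good to about 2 mm. The wrist camera is an equidistant fisheye: a pixel r from the principal point sees the ray r / f radians off the axis. A picture is of the moment at which its call begins: read the wrist's pose just before it. camera_model takes no time and is no camera call.
- ctrl.close_job(): hands the job in, once; it reports no verdict.
Trained networks look in the newest picture that a camera, given by its name, has taken for a name from the list of things; names that differ only in an ending like _2 or _b are one class to them, and where a whole thing is asked for, a point or a joint stands for the part that bears it (a point fixed in the world has none). Each returns a list of dicts, best first, with "confidence" (0 to 1); they miss things now and then, are a little off and sometimes report something else, mostly with a low value. They report only what shows in the picture. A call takes as long as a camera call.
- ctrl.find_in(camera, name): "extent" ([left, top, width, height] in pixels, round what is visible of it).
The state is a dict: "clock": time; "joint_pos": joint angles; "qvel": joint speeds; "tau": joint torques, N m; "tool_pos": TCP position; "orientation": TCP orientation; "force": force on the tool from outside, world axes, zero at the start; "moment": the same for the moment, N m; "opening": finger opening in m.
Only numpy, scipy, OpenCV 4.12 (cv2) and the standard library are available. Lean on these libraries where they do the work, as an engineer would, in place of code of your own. Each camera call takes 0.05 s, during which the arm holds its last target.

## Working session

There is one attempt and no reset: what is moved stays moved. The work goes in short steps, Python scripts to look and compute and a shell command to move; the robot and the scene stay as the last step left them, time stands still between calls to the robot, and variables do not carry over. Pictures are saved under pics/ and viewed, and the job is handed in when it is done.

```bash
ls; mkdir -p pics; python3 - <<'E'
from plant import ctrl
import cv2
print(ctrl.get_obs())
for n in ["scene","side","wrist"]:
    im=ctrl.snapshot(n); cv2.imwrite(f"pics/{n}0.png",im[:,:,::-1]); print(n,ctrl.camera_model(n))
E
```

```text
pics
{'clock': 0.0, 'joint_pos': array([ 8.12506172e+01,  2.05915841e+01,  6.32575692e-01, -1.91175364e-02,
       -7.01346360e+01, -1.65070344e+01]), 'qvel': array([ 0.04694048, -0.04924134,  0.04908562,  0.14086557,  0.01251914,
        0.00223006]), 'tau': array([ 1.88911377e-03, -5.82719994e+01,  2.93042582e+01,  6.99693426e+00,
        6.73938019e-03, -1.76447916e-04]), 'tool_pos': array([0.28782215, 0.6100176 , 0.22561505]), 'orientation': array([-8.99906209e+01, -9.48914769e-02, -1.15262936e+02]), 'force': array([-0.04820551, -0.43368525,  0.36244111]), 'moment': array([0.01191459, 0.02840176, 0.04086782]), 'opening': 0.08789677905605298}
scene {'fx': 564.2960872047087, 'fy': 564.2960872047087, 'cx': 319.44040417686114, 'cy': 239.26528721488972, 'origin': array([1.00247637, 0.60241822, 0.88222176]), 'orientation': array([-140.03531688,    0.34132756,  148.97315009])}
side {'fx': 567.6210435182489, 'fy': 567.6210435182489, 'cx': 325.8403669086824, 'cy': 228.94298557776878, 'origin': array([ 0.61500748, -0.75106051,  0.81521892]), 'orientation': array([-134.68393904,    0.44428154,   -2.83989661])}
wrist {'fx': 371.64829954431775, 'fy': 371.64829954431775, 'cx': 316.12353415906585, 'cy': 240.62503207441526, 'hand_eye': array([[ 9.99999831e-01,  5.70550070e-04,  1.08574781e-04,
        -5.04584896e-04],
       [ 5.52730398e-05, -2.79586180e-01,  9.60120599e-01,
        -1.58432012e-01],
       [ 5.78152884e-04, -9.60120431e-01, -2.79586164e-01,
         7.67652073e-02],
       [ 0.00000000e+00,  0.00000000e+00,  0.00000000e+00,
         1.00000000e+00]])}
```

View pics/scene0.png

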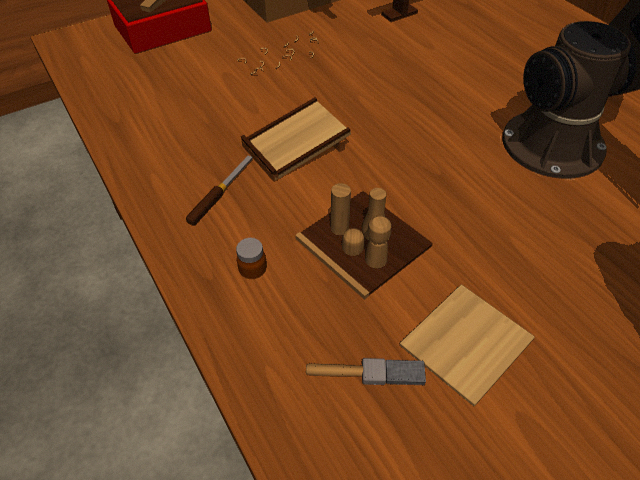

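View pics/side0.png

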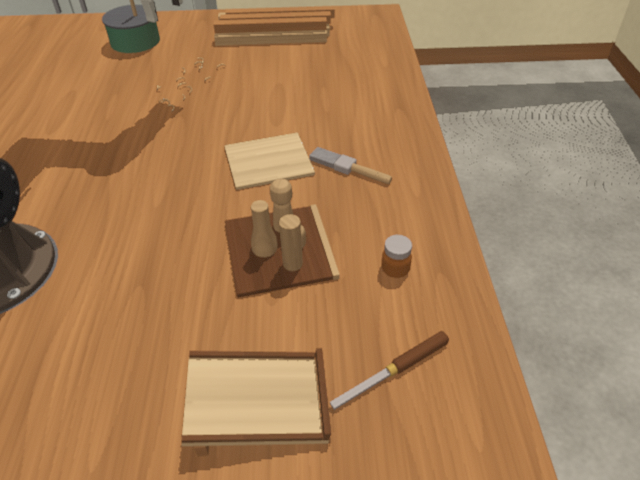

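View pics/wrist0.png

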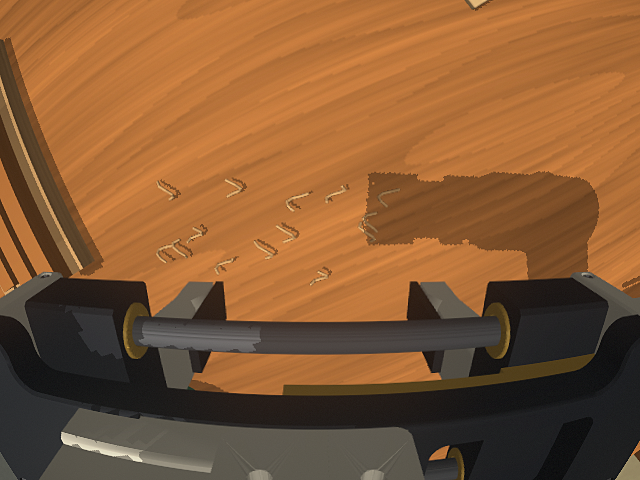

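```bash
cat > h.py <<'E'
import numpy as np, cv2
from plant import ctrl
from scipy.spatial.transform import Rotation as Ro
def cam(n):
    m=ctrl.camera_model(n); R=Ro.from_euler('xyz',m['orientation'],degrees=True).as_matrix()
    return m,R,np.array(m['origin'])
def proj(n,P):
    m,R,o=cam(n); c=(np.atleast_2d(P)-o)@R
    return np.c_[m['fx']*c[:,0]/c[:,2]+m['cx'],m['fy']*c[:,1]/c[:,2]+m['cy']]
def ray(n,u,v):
    m,R,o=cam(n); return o,R@np.array([(u-m['cx'])/m['fx'],(v-m['cy'])/m['fy'],1])
def onz(n,u,v,z):
    o,d=ray(n,u,v); return o+d*(z-o[2])/d[2]
def tool():
    s=ctrl.get_obs(); return Ro.from_euler('xyz',s['orientation'],degrees=True).as_matrix(),np.array(s['tool_pos'])
def wproj(P,T=None):
    m=ctrl.camera_model('wrist'); R,t=T or tool(); H=m['hand_eye']
    p=(np.atleast_2d(P)-t)@R; c=(p-H[:3,3])@H[:3,:3]
    r=np.hypot(c[:,0],c[:,1]); th=np.arctan2(r,c[:,2])
    return np.c_[m['fx']*th*c[:,0]/r+m['cx'],m['fy']*th*c[:,1]/r+m['cy']]
def wonz(u,v,z,T=None):
    m=ctrl.camera_model('wrist'); R,t=T or tool(); H=m['hand_eye']
    x=(u-m['cx'])/m['fx'];y=(v-m['cy'])/m['fy']; th=np.hypot(x,y)
    c=np.array([x/th*np.sin(th),y/th*np.sin(th),np.cos(th)]) if th>1e-9 else np.array([0,0,1.])
    o=R@H[:3,3]+t; d=R@(H[:3,:3]@c); return o+d*(z-o[2])/d[2]
E
python3 - <<'E'
from h import *
for n in ["scene","side"]:
    for k in ["doll","straight","bell","dome","stock_board","side_board","ramp","jar","brush","gouge"]:
        print(n,k,[(np.round(d['extent']).tolist(),round(d['confidence'],2)) for d in ctrl.find_in(n,k)][:3])
a=cv2.imread('pics/scene0.png')[100:420,220:560]
cv2.imwrite('pics/sc_crop.png',cv2.resize(a[60:310],None,fx=2.3,fy=2.3,interpolation=cv2.INTER_CUBIC))
a=cv2.imread('pics/side0.png')[120:310,200:420]
cv2.imwrite('pics/si_crop.png',cv2.resize(a,None,fx=3,fy=3,interpolation=cv2.INTER_CUBIC))
E
```

```text
scene doll [([370.0, 214.0, 22.0, 53.0], 0.56)]
scene straight [([331.0, 184.0, 22.0, 52.0], 0.58)]
scene bell [([361.0, 189.0, 24.0, 53.0], 0.92)]
scene dome [([340.0, 227.0, 28.0, 28.0], 0.64)]
scene stock_board [([295.0, 190.0, 137.0, 109.0], 0.82)]
scene side_board []
scene ramp [([247.0, 96.0, 107.0, 83.0], 0.78)]
scene jar [([232.0, 238.0, 31.0, 40.0], 0.73), ([187.0, 158.0, 65.0, 70.0], 0.18)]
scene brush [([306.0, 358.0, 120.0, 30.0], 0.81)]
scene gouge [([185.0, 159.0, 69.0, 67.0], 0.81)]
side doll [([312.0, 147.0, 80.0, 36.0], 0.66), ([269.0, 179.0, 23.0, 51.0], 0.61)]
side straight [([277.0, 214.0, 24.0, 58.0], 0.65)]
side bell []
side dome []
side stock_board [([229.0, 202.0, 111.0, 92.0], 0.92)]
side side_board [([227.0, 134.0, 87.0, 58.0], 0.92)]
side ramp [([181.0, 346.0, 150.0, 98.0], 0.64)]
side jar [([379.0, 235.0, 35.0, 43.0], 0.62), ([309.0, 144.0, 80.0, 41.0], 0.28)]
side brush [([309.0, 144.0, 83.0, 39.0], 0.77), ([297.0, 229.0, 11.0, 12.0], 0.56)]
side gouge [([330.0, 331.0, 118.0, 78.0], 0.69)]
```

View pics/sc_crop.png

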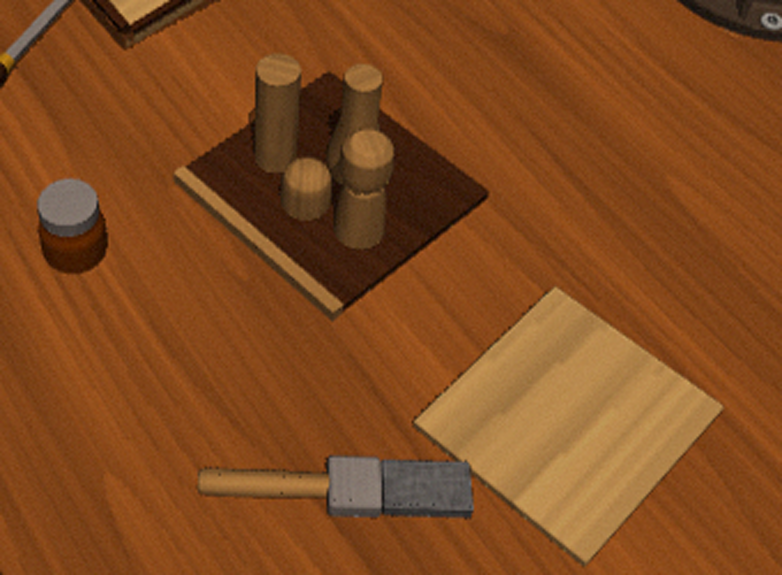

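View pics/si_crop.png

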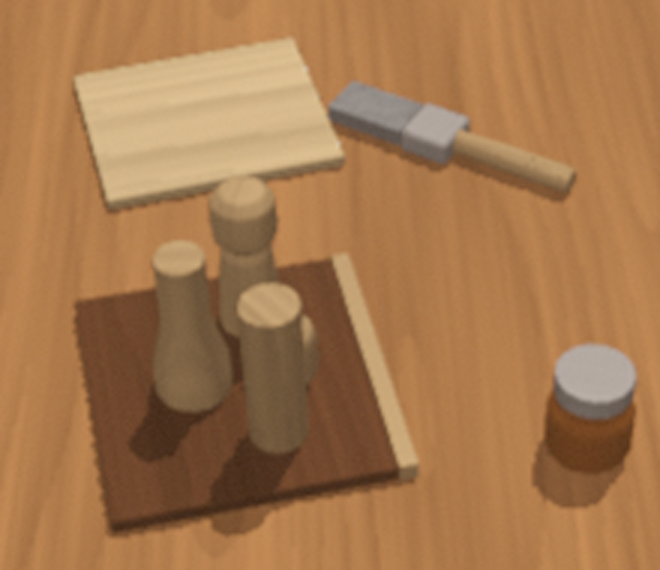

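```bash
python3 - <<'E'
from h import *
np.set_printoptions(precision=4,suppress=True)
S=lambda x,y:(220+x/2.3,160+y/2.3); D=lambda x,y:(200+x/3,120+y/3)
print('straight',onz('scene',*S(278,70),.124),onz('side',*D(270,305),.124))
print('bell',onz('scene',*S(363,78),.124),onz('side',*D(180,259),.124))
print('doll',onz('scene',*S(368,160),.102),onz('side',*D(243,216),.102))
print('stock scene');[print(onz('scene',*S(*p),.012)) for p in [(328,72),(488,193),(338,306),(175,172)]]
print('stock side');[print(onz('side',*D(*p),.012)) for p in [(77,302),(345,255),(415,468),(112,522)]]
print('sideb scene');[print(onz('scene',*S(*p),.010)) for p in [(555,288),(722,407),(587,558),(415,420)]]
print('sideb side');[print(onz('side',*D(*p),.010)) for p in [(76,78),(293,40),(343,157),(110,200)]]
print('jar',onz('scene',*S(70,205),.065))
print('dome',onz('scene',*S(306,180),.036))
E
python3 - <<'E'
import cv2
a=cv2.imread('pics/scene0.png')[80:200,220:380]
cv2.imwrite('pics/r1.png',cv2.resize(a,None,fx=5,fy=5,interpolation=cv2.INTER_CUBIC))
a=cv2.imread('pics/side0.png')[330:470,170:360]
cv2.imwrite('pics/r2.png',cv2.resize(a,None,fx=4,fy=4,interpolation=cv2.INTER_CUBIC))
E
```

```text
straight [ 0.5822 -0.0266  0.124 ] [ 0.5824 -0.031   0.124 ]
bell [0.5278 0.0173 0.124 ] [0.5284 0.0121 0.124 ]
doll [0.5629 0.0774 0.102 ] [0.5645 0.0749 0.102 ]
stock scene
[ 0.4813 -0.0927  0.012 ]
[0.4451 0.1021 0.012 ]
[0.6228 0.1327 0.012 ]
[ 0.6653 -0.06    0.012 ]
stock side
[0.4455 0.0962 0.012 ]
[0.6298 0.1332 0.012 ]
[ 0.666 -0.065  0.012]
[ 0.4811 -0.0973  0.012 ]
sideb scene
[0.46   0.2091 0.01  ]
[0.4237 0.361  0.01  ]
[0.5925 0.4004 0.01  ]
[0.6307 0.2487 0.01  ]
sideb side
[0.4249 0.3556 0.01  ]
[0.5971 0.3968 0.01  ]
[0.6323 0.2444 0.01  ]
[0.461  0.2049 0.01  ]
jar [ 0.7759 -0.0333  0.065 ]
dome [0.5837 0.0241 0.036 ]
```

View pics/r1.png

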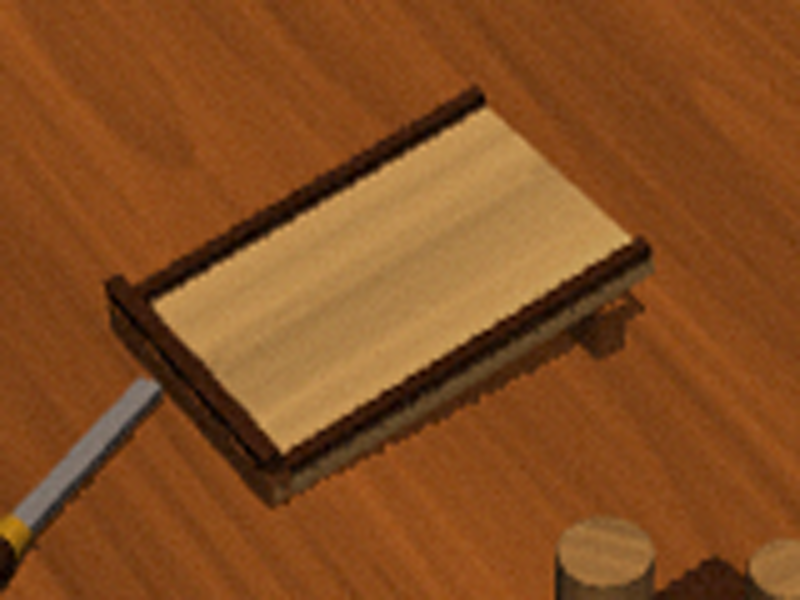

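View pics/r2.png

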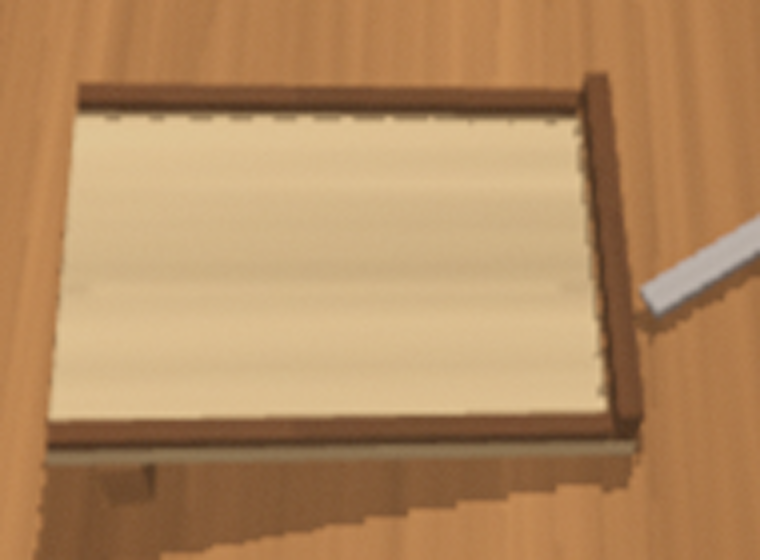

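```bash
cat > ramp.py <<'E'
from h import *
from scipy.optimize import least_squares
S=lambda x,y:(220+x/5,80+y/5); D=lambda x,y:(170+x/4,330+y/4)
obs=[('scene',S(490,105),(-.2,-.065,0)),('scene',S(636,240),(-.2,.065,.0)),
     ('side',D(78,113),(-.2,.065,0)),('side',D(580,118),(0,.065,0)),('side',D(52,418),(-.2,-.065,.008)),('side',D(608,415),(0,-.065,.008)),
     ('scene',S(150,300),(0,-.065,.02)),('scene',S(280,455),(0,.065,.02))]
def P(p,q):
    Rm=Ro.from_euler('z',p[2]).as_matrix()@Ro.from_euler('y',np.radians(10)).as_matrix()
    return Rm@np.array(q)+[p[0],p[1],.013]
def f(p,w=None): 
    # camera offsets p[3:5] applied +/- in world y/x
    r=[]
    for n,uv,q in obs:
        s=1 if n=='scene' else -1
        r+=list(proj(n,P(p,q)+s*np.array([p[3],p[4],0]))[0]-uv)
    return np.array(r+[p[3]*300,p[4]*300])
if __name__=='__main__':
    s=least_squares(f,[.65,-.25,0,0,0],loss='soft_l1'); print(s.x,np.degrees(s.x[2])); print(f(s.x).round(1).reshape(-1,2))
    print([P(s.x,(x,0,0)).round(4) for x in(-.2,-.15,-.022,0)])
E
python3 ramp.py
```

```text
[ 0.61866136 -0.30258615  0.04874841 -0.00075678  0.00375264] 2.7930781643108347
[[ 0.4  0.8]
 [ 2.6  2.3]
 [-0.3 -0. ]
 [-0.1 -0.3]
 [-0.6  0.7]
 [ 1.3 -0.9]
 [-3.4 -3.1]
 [-0.6 -2.3]
 [-0.2  1.1]]
[array([ 0.4219, -0.3122,  0.0477]), array([ 0.4711, -0.3098,  0.039 ]), array([ 0.597 , -0.3036,  0.0168]), array([ 0.6187, -0.3026,  0.013 ])]
```

```bash
cat >> h.py <<'E'
def sh(x,y,z,yaw=None):
    s=ctrl.get_obs();R,t=tool(); cur=s['orientation'][2]
    d=R.T@(np.array([x,y,z])-t)*1000
    tr=0 if yaw is None else -((yaw-cur+180)%360-180)
    print('shift mm',d.round(1),'turn rad',round(np.radians(tr),3),'yaw',cur.round(2),'t',round(s['clock'],2))
E
python3 - <<'E'
from h import *
sh(.545,.10,.26,-170)
E
```

```text
shift mm [352.  -33.5 450.2] turn rad 0.955 yaw -115.26 t 1.15
```

```bash
python3 -m crank '[[[-1,352,-34,450,0.955],[-1,352,-34,450,0.955],[-1,352,-34,450,0.955],[-1,352,-34,450,0.955],[-1,352,-34,450,0.955],[-1,352,-34,450,0.955],[-1,352,-34,450,0.955],[-1,352,-34,450,0.955],[-1,352,-34,450,0.955],[-1,352,-34,450,0.955],[-1,352,-34,450,0.955],[-1,352,-34,450,0.955]]]'
python3 - <<'E'
from h import *
print(tool()[1],ctrl.get_obs()['orientation'],ctrl.get_obs()['joint_pos'].round(1))
cv2.imwrite('pics/w1.png',ctrl.snapshot('wrist')[:,:,::-1])
E
```

```text
clock: 2.65
tool_pos: [0.5444, 0.101, 0.2605]
orientation: [-90.0, -0.0, -169.9]
force: [0.2, 0.7, 1.1]
opening: 0.0877
[0.54441671 0.10101715 0.26049437] [-9.00096935e+01 -5.41166851e-03 -1.69919937e+02] [ 30.8   7.9 -11.7  -0.  -70.3 -20.7]
```

View pics/w1.png

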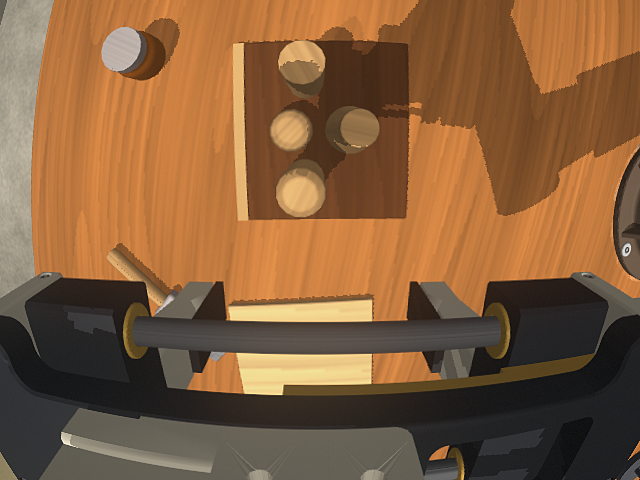

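```bash
python3 - <<'E'
import cv2
a=cv2.imread('pics/w1.png')[30:230,220:420]
cv2.imwrite('pics/w1c.png',cv2.resize(a,None,fx=3,fy=3,interpolation=cv2.INTER_CUBIC))
E
python3 - <<'E'
from h import *
for p,z in [((301.5,62),.124),((360,127),.124),((301,193),.098),((291,130),.036),((234,43),.013),((242,220),.013),((407,44),.012),((407,217),.012)]:
    print(p,wonz(*p,z).round(4))
for k in ["doll","straight","bell","dome"]:
        print(k,[(np.round(d['extent'],1).tolist(),round(d['confidence'],2)) for d in ctrl.find_in('wrist',k)][:3])
E
```

```text
(301.5, 62) [ 0.5806 -0.0292  0.124 ]
(360, 127) [0.5263 0.0139 0.124 ]
(301, 193) [0.5631 0.0786 0.098 ]
(291, 130) [0.5852 0.0258 0.036 ]
(234, 43) [ 0.6661 -0.0622  0.013 ]
(242, 220) [0.6253 0.1341 0.013 ]
(407, 44) [ 0.4795 -0.0955  0.012 ]
(407, 217) [0.4408 0.0975 0.012 ]
doll [([278.5, 159.4, 49.3, 56.5], 0.97), ([227.0, 296.0, 148.7, 101.9], 0.49)]
straight [([277.2, 37.5, 50.7, 58.5], 0.95)]
bell [([323.7, 106.5, 55.9, 45.9], 0.97)]
dome [([271.8, 106.3, 38.1, 43.3], 0.89)]
```

View pics/w1c.png

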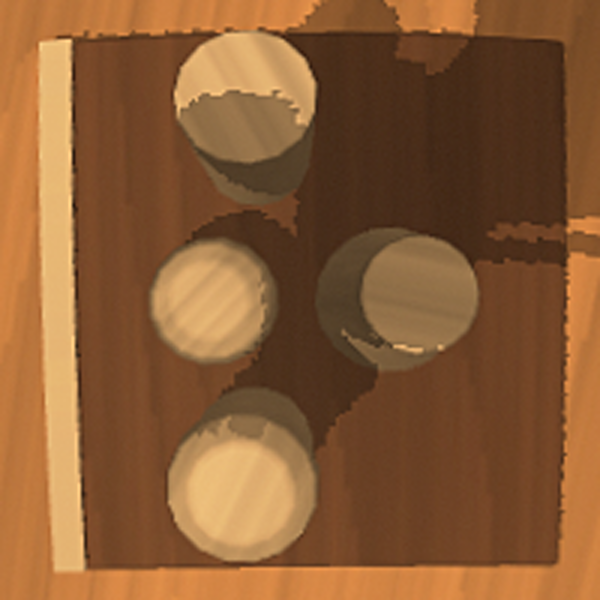

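```bash
python3 - <<'E'
from h import *
sh(.581,-.029,.081,-170)
E
```

```text
shift mm [-13.1 179.6 134.4] turn rad 0.002 yaw -169.88 t 2.9
```

```bash
python3 -m crank '[[[-1,-13,0,134,0],[-1,-13,0,134,0],[-1,-13,0,134,0],[-1,-13,50,134,0],[-1,-13,100,134,0],[-1,-13,150,134,0],[-1,-13,179.5,134,0],[-1,-13,179.5,134,0],[-1,-13,179.5,134,0]]]'
python3 - <<'E'
from h import *
T=tool();print(T[1])
cv2.imwrite('pics/w2.png',ctrl.snapshot('wrist')[:,:,::-1])
cv2.imwrite('pics/s2.png',ctrl.snapshot('scene')[140:300,260:460,::-1].repeat(4,0).repeat(4,1))
E
```

```text
clock: 4.03
tool_pos: [0.5819, -0.0289, 0.0824]
orientation: [-90.0, 0.1, -169.9]
force: [0.1, 0.8, 0.3]
opening: 0.0874
[ 0.58192743 -0.0289409   0.08243301]
```

View pics/w2.png

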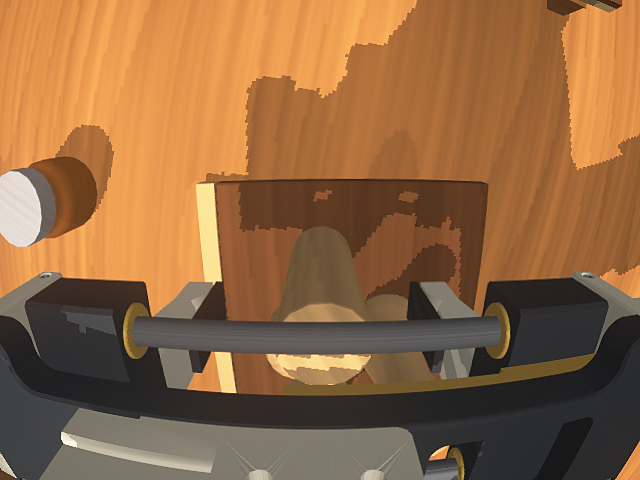

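View pics/s2.png

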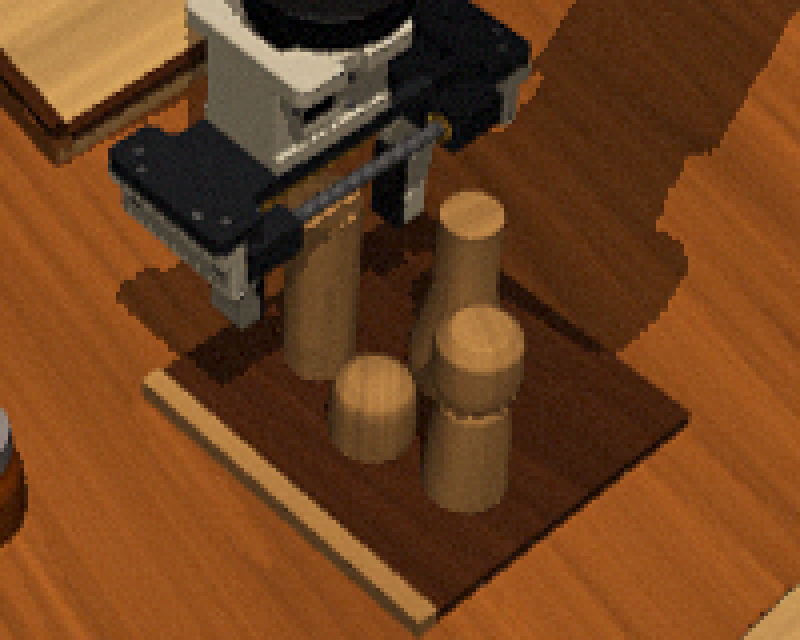

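```bash
python3 - <<'E'
from h import *
t=np.array([.5819,-.0289]);a=np.linspace(0,6.28,9)
print(wproj(np.c_[t[0]+.019*np.cos(a),t[1]+.019*np.sin(a),0*a+.124]).round(0))
E
```

```text
[[269. 341.]
 [279. 372.]
 [311. 388.]
 [347. 381.]
 [369. 356.]
 [363. 323.]
 [330. 304.]
 [289. 312.]
 [269. 341.]]
```

```bash
python3 -m crank '[[[1,0,0,0,0],[1,0,0,0,0],[1,0,0,0,0],[1,0,0,0,0],[1,0,0,0,0],[1,0,0,0,0],[1,0,0,0,0]]]'
python3 - <<'E'
from h import *
print(tool()[1])
cv2.imwrite('pics/s3.png',ctrl.snapshot('scene')[140:300,260:460,::-1].repeat(4,0).repeat(4,1))
E
```

```text
clock: 5.0
tool_pos: [0.5809, -0.0296, 0.081]
orientation: [-90.0, -0.0, -170.0]
force: [-0.1, -0.5, -0.3]
opening: 0.0375
[ 0.58085778 -0.02960422  0.08096545]
```

View pics/s3.png

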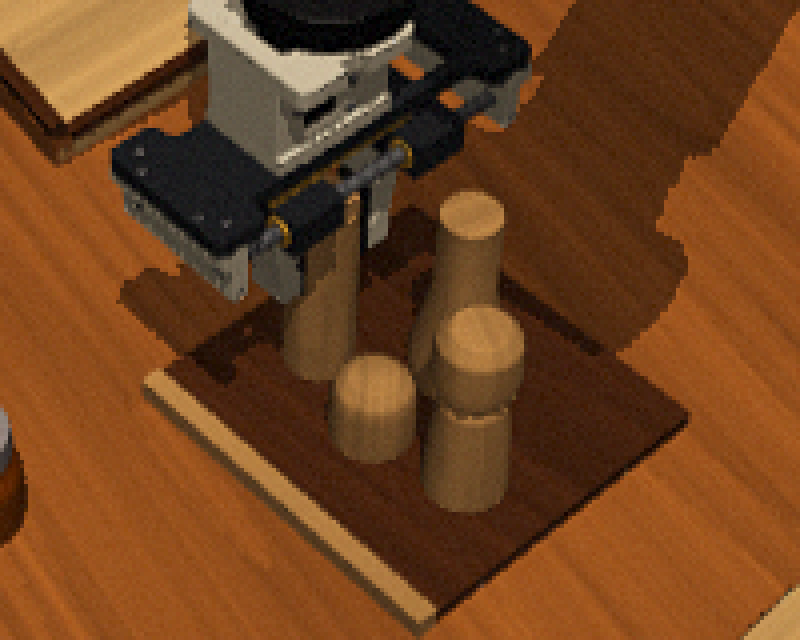

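```bash
python3 - <<'E'
from h import *
sh(.5002,.2466,.0795,-170)
E
python3 -m crank '[[[1,0,-15,0,0],[1,0,-50,0,0],[1,0,-90,0,0],[1,0,-130,0,0],[1,0,-135,0,0],[1,0,-135,0,0]]]'
```

```text
shift mm [  31.4    1.5 -286. ] turn rad 0.0 yaw -169.97 t 5.05
clock: 5.8
tool_pos: [0.5808, -0.0295, 0.2167]
orientation: [-90.0, 0.1, -170.0]
force: [-0.4, 0.2, -1.4]
opening: 0.0378
```

```bash
python3 -m crank '[[[1,5,0,-45,0],[1,10,0,-95,0],[1,16,0,-150,0],[1,23,0,-205,0],[1,28,0,-255,0],[1,31.5,0,-286,0],[1,31.5,0,-286,0],[1,31.5,40,-286,0],[1,31.5,80,-286,0],[1,31.5,110,-286,0],[1,31.5,125,-286,0],[1,31.5,133,-286,0]]]'
python3 - <<'E'
from h import *
print(tool()[1])
cv2.imwrite('pics/s4.png',ctrl.snapshot('scene')[180:420,300:560,::-1].repeat(3,0).repeat(3,1))
E
```

```text
clock: 7.3
tool_pos: [0.5001, 0.246, 0.0823]
orientation: [-90.0, -0.1, -170.0]
force: [0.0, 0.6, 0.3]
opening: 0.0378
[0.50011207 0.24597223 0.08229957]
```

View pics/s4.png

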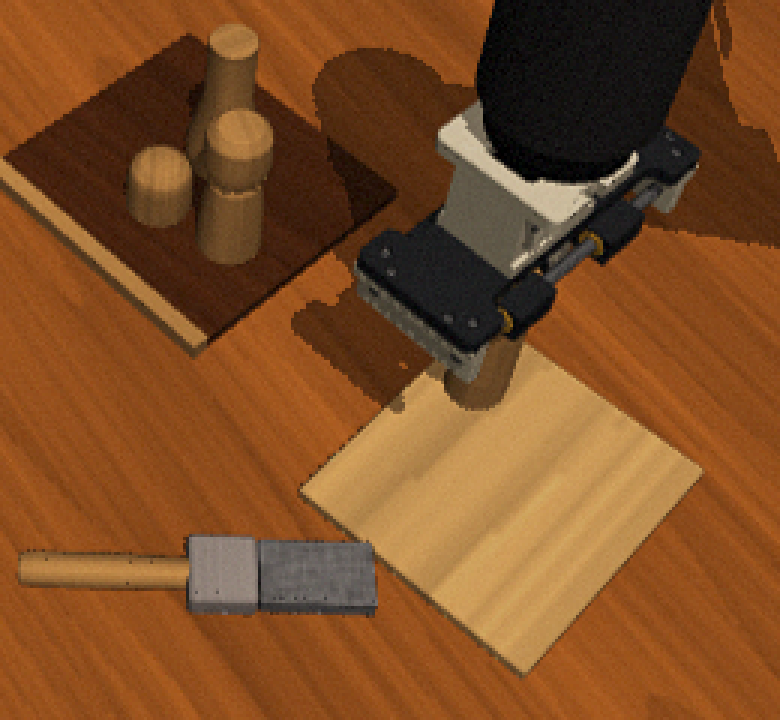

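```bash
python3 - <<'E'
from h import *
a=proj('scene',[[.5,.246,.013],[.5,.246,.08]]);print((a-[300,180])*3)
a=proj('scene',[[.563,.077,.013],[.563,.077,.08]]);print((a-[300,180])*3)
b=ctrl.snapshot('side')
cv2.imwrite('pics/s4b.png',b[90:310,180:400,::-1].repeat(3,0).repeat(3,1))
E
```

```text
[[473.54640628 383.33600228]
 [494.6949949  319.52287113]]
[[229.01384914 238.09766318]
 [236.72501758 171.6039995 ]]
```

View pics/s4b.png

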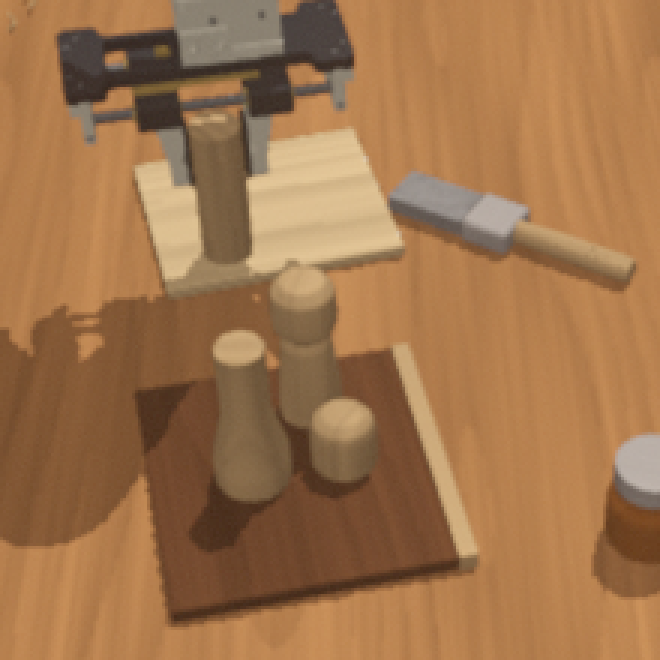

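```bash
python3 -m crank '[[[1,0,3,0,0],[1,0,3,0,0],[1,0,3,0,0]]]'
```

```text
clock: 7.78
tool_pos: [0.5003, 0.2468, 0.0806]
orientation: [-90.0, 0.0, -170.0]
force: [-0.4, 0.2, -1.3]
opening: 0.0373
```

```bash
python3 -m crank '[[[1,0,0.6,0,0],[1,0,1.2,0,0],[1,0,1.2,0,0]]]'
```

```text
clock: 8.15
tool_pos: [0.5002, 0.2466, 0.0789]
orientation: [-90.0, 0.0, -170.0]
force: [-0.2, -0.3, -0.3]
opening: 0.0375
```

```bash
python3 -m crank '[[[-1,0,0,0,0],[-1,0,0,0,0],[-1,0,0,0,0],[-1,0,0,0,0],[-1,0,0,0,0],[-1,0,0,0,0],[-1,0,-40,0,0],[-1,0,-90,0,0],[-1,0,-135,0,0],[-1,0,-135,0,0]]]'
python3 - <<'E'
from h import *
sh(.563,.0775,.083,-170)
cv2.imwrite('pics/s5.png',ctrl.snapshot('side')[90:310,180:400,::-1].repeat(3,0).repeat(3,1))
E
```

```text
clock: 9.4
tool_pos: [0.5019, 0.2479, 0.2181]
orientation: [-90.2, 0.4, -169.9]
force: [-0.7, 0.7, -0.4]
opening: 0.0871
shift mm [-29.5 134.6 178.9] turn rad 0.001 yaw -169.95 t 9.4
```

View pics/s5.png

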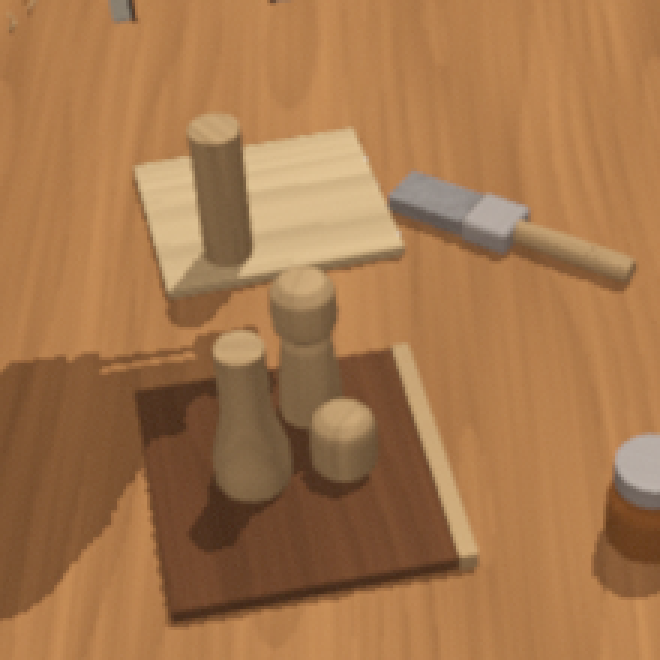

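```bash
python3 -m crank '[[[-1,-11,0,60,0],[-1,-22,0,120,0],[-1,-32.5,0,177.5,0],[-1,-32.5,0,177.5,0],[-1,-32.5,50,177.5,0],[-1,-32.5,100,177.5,0],[-1,-32.5,130,177.5,0],[-1,-32.5,131,177.5,0],[-1,-32.5,131,177.5,0],[-1,-32.5,131,177.5,0]]]'
python3 - <<'E'
from h import *
T=tool();print(T[1])
im=ctrl.snapshot('wrist')[:,:,::-1].copy()
a=np.linspace(0,6.28,33);t=T[1]
for z,r in [(.098,.022),(.116,.022),(.012,.022)]:
  for p in wproj(np.c_[t[0]+r*np.cos(a),t[1]+r*np.sin(a),0*a+z],T): cv2.circle(im,tuple(int(v) for v in p),1,(0,0,255),-1)
cv2.imwrite('pics/w6.png',im)
E
```

```text
clock: 10.7
tool_pos: [0.5639, 0.078, 0.0843]
orientation: [-90.0, 0.1, -169.9]
force: [-0.7, -0.1, -0.1]
opening: 0.0878
[0.56389591 0.07804465 0.08434506]
```

View pics/w6.png

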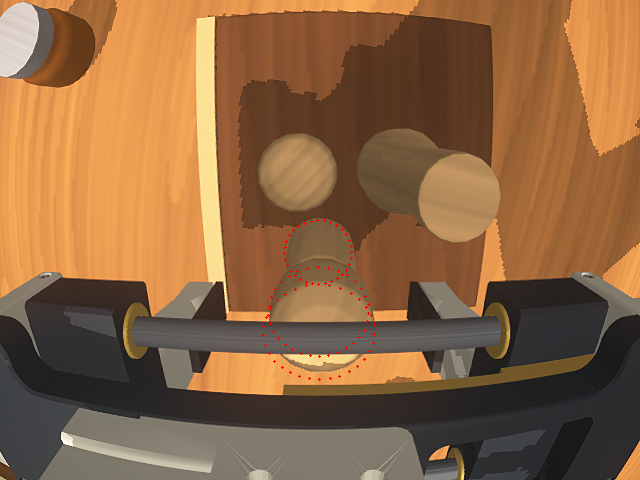

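```bash
python3 -m crank '[[[1,0,0,0,0],[1,0,0,0,0],[1,0,0,0,0],[1,0,0,0,0],[1,0,0,0,0],[1,0,0,0,0],[1,0,0,0,0]]]'
python3 - <<'E'
from h import *
cv2.imwrite('pics/s7.png',ctrl.snapshot('scene')[140:300,260:460,::-1].repeat(4,0).repeat(4,1))
E
```

```text
clock: 11.62
tool_pos: [0.5629, 0.0774, 0.0828]
orientation: [-90.0, -0.0, -170.0]
force: [-0.1, -0.7, 0.1]
opening: 0.0426
```

View pics/s7.png

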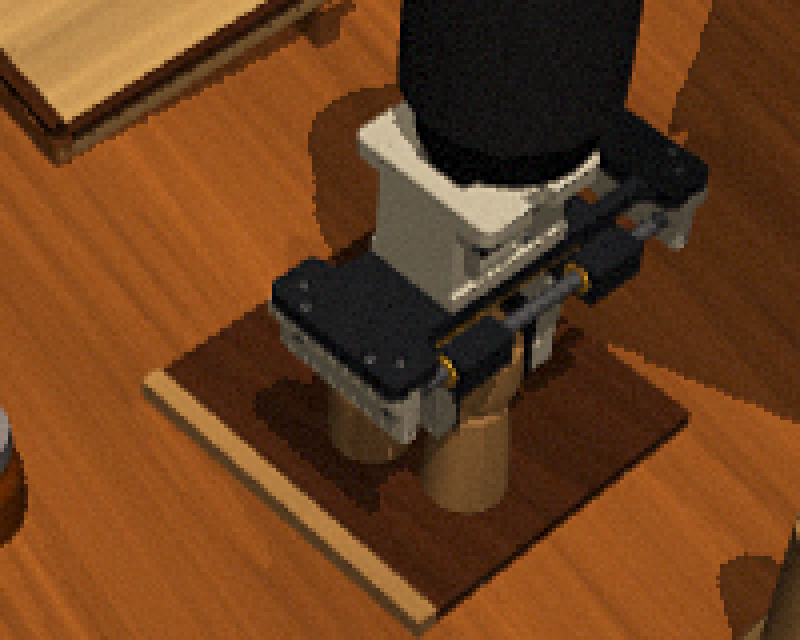

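```bash
python3 -m crank '[[[1,0,-15,0,0],[1,0,-50,0,0],[1,0,-90,0,0],[1,0,-130,0,0],[1,0,-135,0,0],[1,-9,-135,-45,0],[1,-19,-135,-95,0],[1,-29,-135,-150,0],[1,-39,-135,-200,0],[1,-44.8,-135,-230.4,0],[1,-44.8,-135,-230.4,0]]]'
python3 -m crank '[[[1,0,40,0,0],[1,0,80,0,0],[1,0,110,0,0],[1,0,125,0,0],[1,0,132,0,0],[1,0,134.5,0,0],[1,0,135.5,0,0],[1,0,136,0,0],[1,0,136,0,0],[1,0,136,0,0]]]'
```

```text
clock: 13.05
tool_pos: [0.5666, 0.3139, 0.217]
orientation: [-90.0, -0.1, -169.9]
force: [-0.4, -0.8, -0.4]
opening: 0.0424
clock: 14.3
tool_pos: [0.5671, 0.3122, 0.0821]
orientation: [-90.0, 0.0, -170.0]
force: [0.6, 0.6, -1.8]
opening: 0.0426
```

```bash
python3 -m crank '[[[1,0,0.6,0,0],[1,0,1.2,0,0],[1,0,1.2,0,0],[-1,0,1.2,0,0],[-1,0,1.2,0,0],[-1,0,1.2,0,0],[-1,0,1.2,0,0],[-1,0,1.2,0,0],[-1,0,1.2,0,0]]]'
```

```text
clock: 15.42
tool_pos: [0.567, 0.3121, 0.0807]
orientation: [-90.0, -0.0, -170.0]
force: [0.4, -0.4, 0.4]
opening: 0.0874
```

```bash
python3 -m crank '[[[-1,0,-45,0,0],[-1,0,-95,0,0],[-1,0,-135,0,0],[-1,16,-135,50,0],[-1,35,-135,110,0],[-1,54,-135,170,0],[-1,73,-135,230,0],[-1,91,-135,285.5,0],[-1,91,-135,285.5,0],[-1,91,-80,285.5,0],[-1,91,-30,285.5,0],[-1,91,0,285.5,0]]]'
python3 -m crank '[[[-1,0,0,0,0]]]'
python3 - <<'E'
from h import *
T=tool();print(T[1])
im=ctrl.snapshot('wrist')[:,:,::-1].copy()
a=np.linspace(0,6.28,33);t=T[1]
for z,r in [(.124,.016),(.012,.025),(.034,.025)]:
  for p in wproj(np.c_[t[0]+r*np.cos(a),t[1]+r*np.sin(a),0*a+z],T): cv2.circle(im,tuple(int(v) for v in p),1,(0,0,255),-1)
cv2.imwrite('pics/w8.png',im)
cv2.imwrite('pics/s8.png',ctrl.snapshot('side')[90:310,180:400,::-1].repeat(3,0).repeat(3,1))
E
```

```text
clock: 16.92
tool_pos: [0.5262, 0.0154, 0.0785]
orientation: [-90.0, -0.1, -170.0]
force: [1.7, -0.0, 0.7]
opening: 0.0875
clock: 17.05
tool_pos: [0.5257, 0.0151, 0.0787]
orientation: [-90.0, -0.3, -170.0]
force: [-0.0, -0.2, 0.3]
opening: 0.088
[0.52571126 0.01511006 0.07868488]
```

View pics/w8.png

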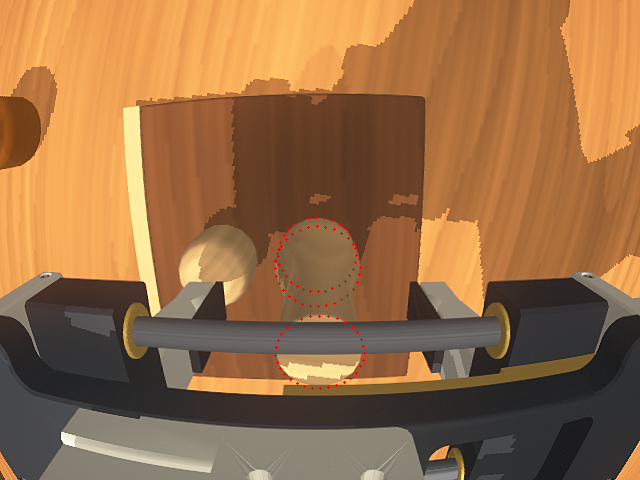

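View pics/s8.png

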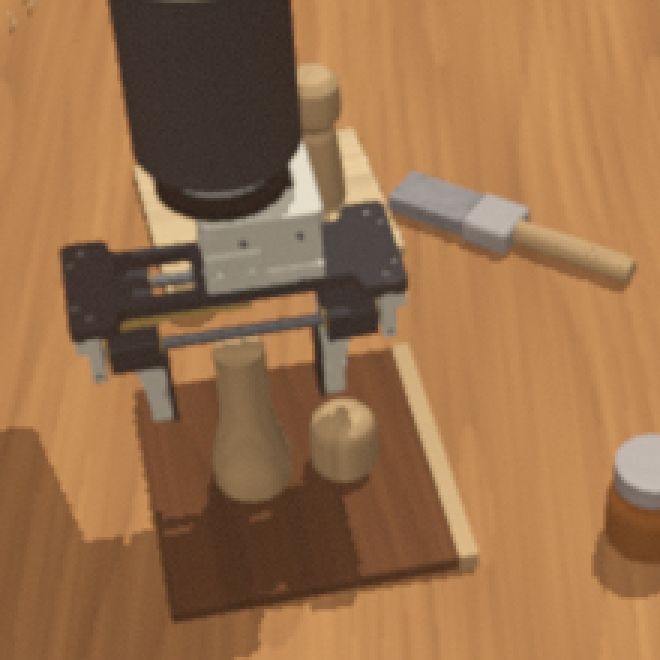

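```bash
python3 -m crank '[[[-1,0.8,0,0,0],[-1,0.8,0,0,0],[-1,0.8,0,0,0],[-1,0.8,0,0,0],[1,0.8,0,0,0],[1,0.8,0,0,0],[1,0.8,0,0,0],[1,0.8,0,0,0],[1,0.8,0,0,0],[1,0.8,0,0,0],[1,0.8,0,0,0],[1,0.8,0,0,0]]]'
python3 - <<'E'
from h import *
cv2.imwrite('pics/s9.png',ctrl.snapshot('side')[90:310,180:400,::-1].repeat(3,0).repeat(3,1))
E
```

```text
clock: 18.65
tool_pos: [0.5262, 0.015, 0.0806]
orientation: [-90.0, -0.0, -170.0]
force: [-0.6, -0.4, -1.5]
opening: 0.0314
```

View pics/s9.png

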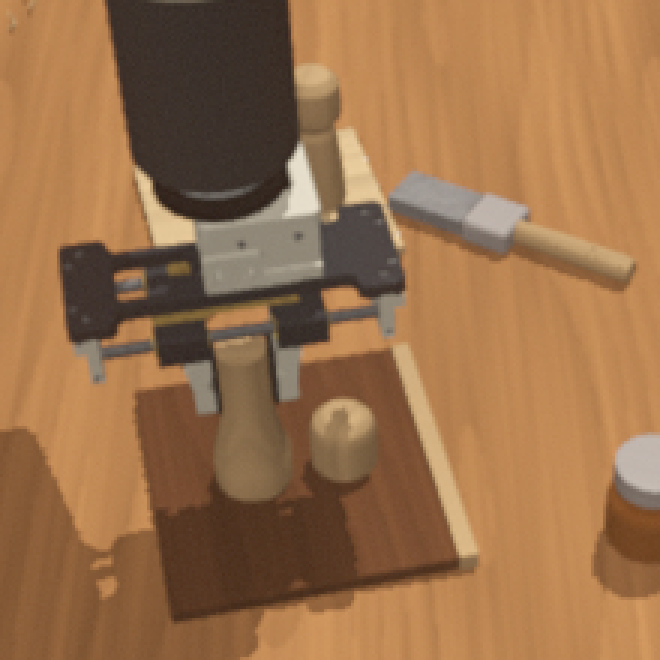

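```bash
python3 -m crank '[[[1,0,-15,0,0],[1,0,-50,0,0],[1,0,-90,0,0],[1,0,-130,0,0],[1,0,-135,0,0],[1,-1,-135,-45,0],[1,-3,-135,-95,0],[1,-5,-135,-150,0],[1,-6,-135,-205,0],[1,-7.5,-135,-260,0],[1,-8.9,-135,-310,0],[1,-8.9,-135,-328.5,0]]]'
python3 -m crank '[[[1,0,0,0,0],[1,0,40,0,0],[1,0,80,0,0],[1,0,110,0,0],[1,0,125,0,0],[1,0,132,0,0],[1,0,134.5,0,0],[1,0,136,0,0],[1,0,136.5,0,0],[1,0,136.5,0,0],[1,0,136.5,0,0]]]'
```

```text
clock: 20.2
tool_pos: [0.477, 0.3422, 0.2151]
orientation: [-90.0, -0.0, -169.9]
force: [0.0, -0.9, -1.5]
opening: 0.0318
clock: 21.58
tool_pos: [0.478, 0.3401, 0.0794]
orientation: [-90.0, 0.0, -170.0]
force: [-0.4, 0.2, -1.6]
opening: 0.0316
```

```bash
python3 -m crank '[[[1,0,0.4,0,0],[1,0,0.8,0,0],[1,0,0.8,0,0],[-1,0,0.8,0,0],[-1,0,0.8,0,0],[-1,0,0.8,0,0],[-1,0,0.8,0,0],[-1,0,0.8,0,0],[-1,0,0.8,0,0]]]'
python3 - <<'E'
from h import *
cv2.imwrite('pics/s10.png',ctrl.snapshot('side')[90:310,180:400,::-1].repeat(3,0).repeat(3,1))
E
```

```text
clock: 22.7
tool_pos: [0.4779, 0.34, 0.0784]
orientation: [-90.0, 0.0, -170.0]
force: [0.1, 0.1, -0.2]
opening: 0.0847
```

View pics/s10.png

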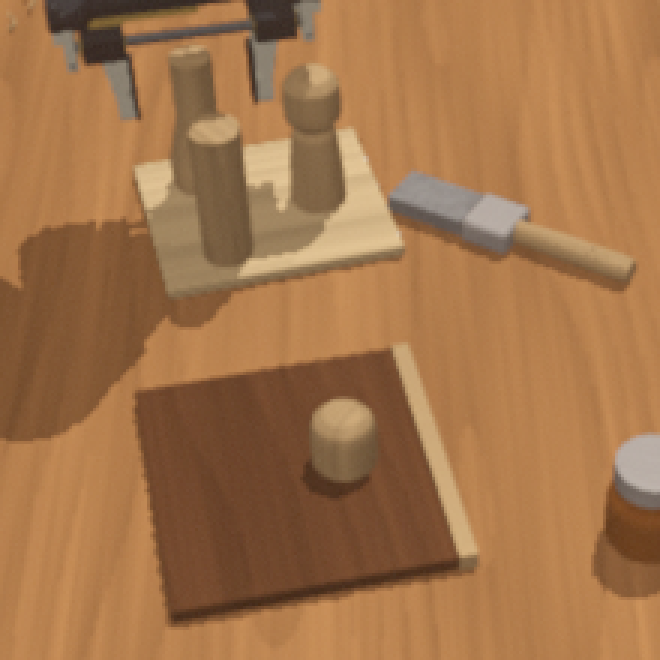

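```bash
python3 -m crank '[[[-1,0,-45,0,0],[-1,0,-95,0,0],[-1,0,-135,0,0],[-1,-10,-135,50,-0.17],[-1,-18,-135,110,-0.34],[-1,-26,-135,170,-0.51],[-1,-35,-135,230,-0.68],[-1,-44,-135,285,-0.85],[-1,-49.6,-135,329.6,-1.02],[-1,-49.6,-110,329.6,-1.19],[-1,-49.6,-80,329.6,-1.36],[-1,-49.6,-65,329.6,-1.445]]]'
python3 -m crank '[[[-1,0,0,0,0],[-1,0,0,0,0]]]'
python3 - <<'E'
from h import *
T=tool();print(T[1],ctrl.get_obs()['joint_pos'].round(0))
im=ctrl.snapshot('wrist')[:,:,::-1].copy()
a=np.linspace(0,6.28,33);t=T[1]
for z,r in [(.040,.022),(.012,.022)]:
  for p in wproj(np.c_[t[0]+r*np.cos(a),t[1]+r*np.sin(a),0*a+z],T): cv2.circle(im,tuple(int(v) for v in p),1,(0,0,255),-1)
cv2.imwrite('pics/w11.png',im)
E
```

```text
clock: 24.25
tool_pos: [0.5833, 0.0236, 0.1417]
orientation: [-90.1, -0.0, -87.0]
force: [-0.7, -0.2, 0.8]
opening: 0.0878
clock: 24.5
tool_pos: [0.5846, 0.0242, 0.1442]
orientation: [-89.9, 0.0, -87.3]
force: [0.1, -0.4, -0.4]
opening: 0.0874
[0.58464642 0.02421074 0.14417088] [ 22.  16. -17.   0. -57.  71.]
```

View pics/w11.png

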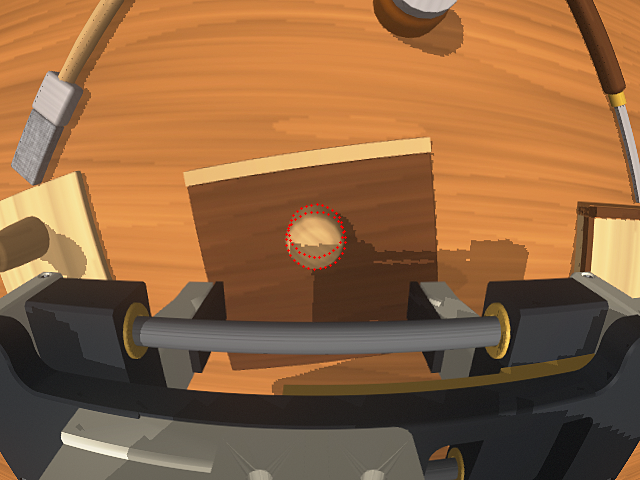

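```bash
python3 -m crank '[[[-1,0,45,0,0],[-1,0,90,0,0],[-1,0,115,0,0],[-1,0,126,0,0],[-1,0,128,0,0],[-1,0,128,0,0],[-1,0,128,0,0],[-1,0,128,0,0]]]'
```

```text
clock: 25.55
tool_pos: [0.5845, 0.0242, 0.0161]
orientation: [-89.9, 0.0, -87.2]
force: [-0.1, -0.3, -0.3]
opening: 0.0875
```

```bash
python3 -m crank '[[[1,0,0,0,0],[1,0,0,0,0],[1,0,0,0,0],[1,0,0,0,0],[1,0,0,0,0],[1,0,0,0,0],[1,0,-15,0,0],[1,0,-50,0,0],[1,0,-90,0,0],[1,0,-110,0,0],[1,0,-110,0,0]]]'
python3 - <<'E'
from h import *
sh(.47,-.310,.1264,-87.2)
E
```

```text
clock: 26.92
tool_pos: [0.5854, 0.0244, 0.1282]
orientation: [-89.7, 0.1, -87.2]
force: [0.3, -0.6, -0.5]
opening: 0.0437
shift mm [ 328.3    0.8 -131.8] turn rad 0.001 yaw -87.17 t 26.93
```

```bash
python3 -m crank '[[[1,45,0,-20,0],[1,95,0,-40,0],[1,150,0,-62,0],[1,205,0,-84,0],[1,260,0,-106,0],[1,305,0,-124,0],[1,328,0,-131,0],[1,328,0,-131,0],[1,328,0,-131,0],[1,328,0,-131,0]]]'
python3 - <<'E'
from h import *
import ramp
T=tool();print(T[1],ctrl.get_obs()['joint_pos'].round(0))
im=ctrl.snapshot('wrist')[:,:,::-1].copy()
p=[.6187,-.3026,np.radians(2.8)]
for q in [(x,s,0) for x in (-.1,-.05,0) for s in(-.065,0,.065)]+[(0,s,.02) for s in (-.065,0,.065)]:
  u=wproj(ramp.P(p,q),T)[0]; cv2.circle(im,tuple(int(v) for v in u),2,(0,0,255) if q[2]==0 else (255,0,0),-1)
cv2.imwrite('pics/w12.png',im)
E
```

```text
clock: 28.18
tool_pos: [0.4696, -0.3091, 0.1252]
orientation: [-90.0, 0.0, -87.1]
force: [0.5, 0.3, -0.3]
opening: 0.0434
[ 0.46959378 -0.30911046  0.12520407] [-13.  15. -22.  -0. -53. 106.]
```

View pics/w12.png

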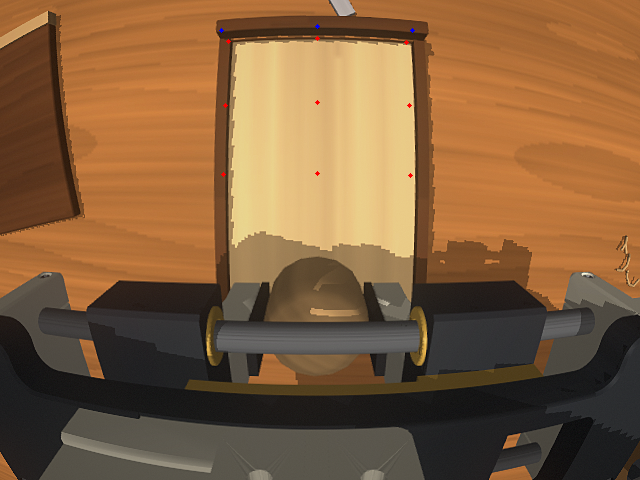

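```bash
python3 -m crank '[[[1,3.5,30,0,0],[1,3.5,55,0,0],[1,3.5,70,0,0],[1,3.5,75,0,0],[1,3.5,76,0,0],[1,3.5,76,0,0],[1,3.5,76,0,0]]]'
python3 - <<'E'
from h import *
T=tool();print(T[1])
cv2.imwrite('pics/s13.png',ctrl.snapshot('side')[310:480,130:390,::-1].repeat(3,0).repeat(3,1))
E
```

```text
clock: 29.1
tool_pos: [0.47, -0.3136, 0.0501]
orientation: [-89.9, -0.0, -87.2]
force: [0.2, -0.4, -1.4]
opening: 0.0434
[ 0.47000341 -0.31361714  0.05006591]
```

View pics/s13.png

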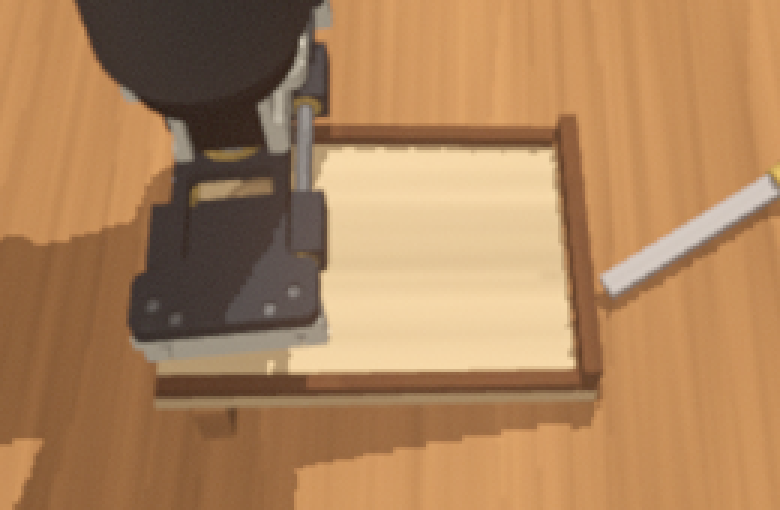

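Now lower in small steps watching the force.

```bash
python3 -m crank '[[[1,0,1,0,0],[1,0,2,0,0],[1,0,3,0,0],[1,0,3,0,0]]]'; python3 -m crank '[[[1,0,1,0,0],[1,0,1,0,0]]]';
```

```text
clock: 29.65
tool_pos: [0.4695, -0.3135, 0.0462]
orientation: [-90.0, 0.0, -87.2]
force: [-0.3, 0.6, -0.3]
opening: 0.0434
clock: 29.9
tool_pos: [0.4697, -0.3135, 0.0456]
orientation: [-90.0, -0.0, -87.2]
force: [-0.5, 0.9, 2.3]
opening: 0.043
```

```bash
python3 -m crank '[[[1,0,1,0,0],[1,0,1,0,0]]]'; python3 -m crank '[[[1,0,1,0,0],[1,0,1,0,0]]]'
```

```text
clock: 30.15
tool_pos: [0.4699, -0.3135, 0.0452]
orientation: [-90.0, -0.0, -87.2]
force: [-1.6, 2.5, 8.7]
opening: 0.0432
clock: 30.4
tool_pos: [0.4703, -0.3136, 0.0446]
orientation: [-89.9, -0.0, -87.1]
force: [-1.5, 3.9, 11.3]
opening: 0.0435
```

```bash
python3 -m crank '[[[-0.36,0,0,0,0],[-0.36,0,-1,0,0],[-0.36,0,-1,0,0],[-0.36,0,-1,0,0],[-0.36,0,-1,0,0]]]'
python3 -m crank '[[[-0.36,0,-30,0,0],[-0.36,0,-70,0,0],[-0.36,0,-70,0,0]]]'
python3 - <<'E'
from h import *
T=tool();print(T[1])
cv2.imwrite('pics/s14.png',ctrl.snapshot('side')[310:480,130:390,::-1].repeat(3,0).repeat(3,1))
cv2.imwrite('pics/s14b.png',ctrl.snapshot('scene')[60:220,200:400,::-1].repeat(4,0).repeat(4,1))
cv2.imwrite('pics/w14.png',ctrl.snapshot('wrist')[:,:,::-1])
E
```

```text
clock: 31.02
tool_pos: [0.4695, -0.3135, 0.0442]
orientation: [-90.0, 0.0, -87.2]
force: [-0.3, 0.5, -0.4]
opening: 0.0594
clock: 31.4
tool_pos: [0.4717, -0.3142, 0.1176]
orientation: [-89.7, -0.1, -87.1]
force: [0.1, 0.1, -0.9]
opening: 0.0596
[ 0.47169172 -0.31421422  0.11758969]
```

View pics/s14b.png

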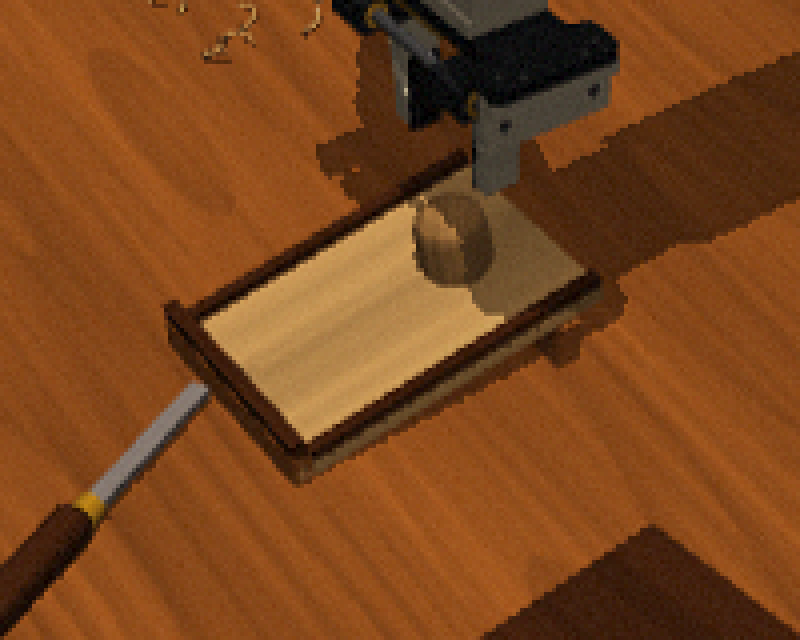

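View pics/w14.png

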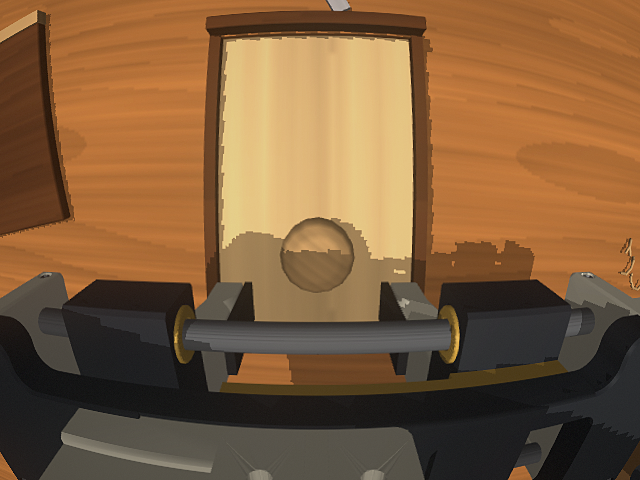

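```bash
python3 -m crank '[[[0.455,0,0,-30,0],[0.455,0,0,-45,0],[0.455,0,0,-45,0],[0.455,0,0,-45,0],[0.455,0,0,-45,0]]]'
python3 - <<'E'
from h import *
R,t=tool()
p=[.6187,-.306,np.radians(2.8)]
import ramp
d=(t[0]-p[0])/np.cos(p[2])/np.cos(np.radians(10)); fl=.013-d*np.sin(np.radians(10)); print('ramp x',d,'floor',fl,'yc',p[1]+(t[0]-p[0])*np.tan(p[2]))
E
```

```text
clock: 32.17
tool_pos: [0.4253, -0.3157, 0.1142]
orientation: [-90.0, -0.0, -87.2]
force: [0.5, 0.2, -0.5]
opening: 0.0245
ramp x -0.19665828843717437 floor 0.04714935341021288 yc -0.3154607645753096
```

```bash
python3 -m crank '[[[0.455,0,30,0,0],[0.455,0,52,0,0],[0.455,0,60,0,0],[0.455,0,61.5,0,0],[0.455,0,61.5,0,0],[0.455,0,61.5,0,0]]]'
python3 -m crank '[[[0.455,0,1.1,6,0],[0.455,0,2.1,12,0],[0.455,0,3.2,18,0],[0.455,0,4.4,25,0],[0.455,0,5.6,32,0],[0.455,0,7.1,40,0],[0.455,0,7.1,40,0]]]'
python3 - <<'E'
from h import *
print(ctrl.get_obs()['force'])
cv2.imwrite('pics/s15.png',ctrl.snapshot('side')[310:480,130:390,::-1].repeat(3,0).repeat(3,1))
cv2.imwrite('pics/w15.png',ctrl.snapshot('wrist')[:,:,::-1])
E
```

```text
clock: 32.92
tool_pos: [0.4252, -0.3158, 0.0537]
orientation: [-89.9, -0.0, -87.2]
force: [-0.1, 0.5, 0.2]
opening: 0.024
clock: 33.8
tool_pos: [0.4653, -0.3137, 0.0455]
orientation: [-90.0, -0.0, -87.2]
force: [-0.1, 0.1, -0.4]
opening: 0.0235
[-0.13370803  0.13053682 -0.44840474]
```

View pics/s15.png

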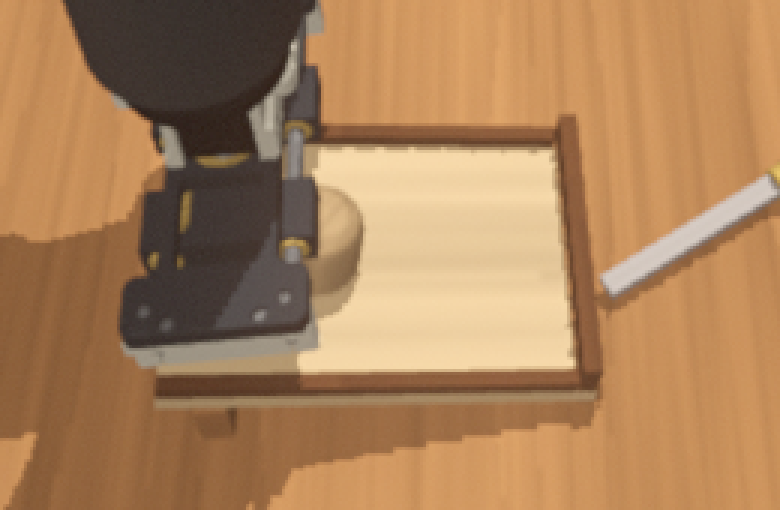

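View pics/w15.png

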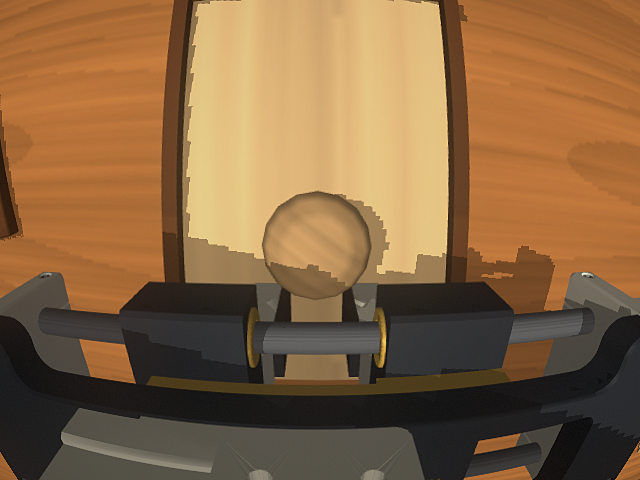

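```bash
python3 -m crank '[[[0.455,0,1.2,7,0],[0.455,0,2.5,14,0],[0.455,0,3.7,21,0],[0.455,0,4.9,28,0],[0.455,0,6.2,35,0],[0.455,0,7.4,42,0],[0.455,0,8.6,49,0],[0.455,0,9.9,56,0],[0.455,0,11.1,63,0],[0.455,0,12.3,70,0],[0.455,0,14.1,80,0],[0.455,0,14.1,80,0]]]'
python3 - <<'E'
from h import *
cv2.imwrite('pics/s16.png',ctrl.snapshot('side')[310:480,130:390,::-1].repeat(3,0).repeat(3,1))
cv2.imwrite('pics/w16.png',ctrl.snapshot('wrist')[:,:,::-1])
E
```

```text
clock: 35.4
tool_pos: [0.5453, -0.3097, 0.0314]
orientation: [-90.0, -0.0, -87.2]
force: [0.8, 0.0, 0.3]
opening: 0.0242
```

View pics/s16.png

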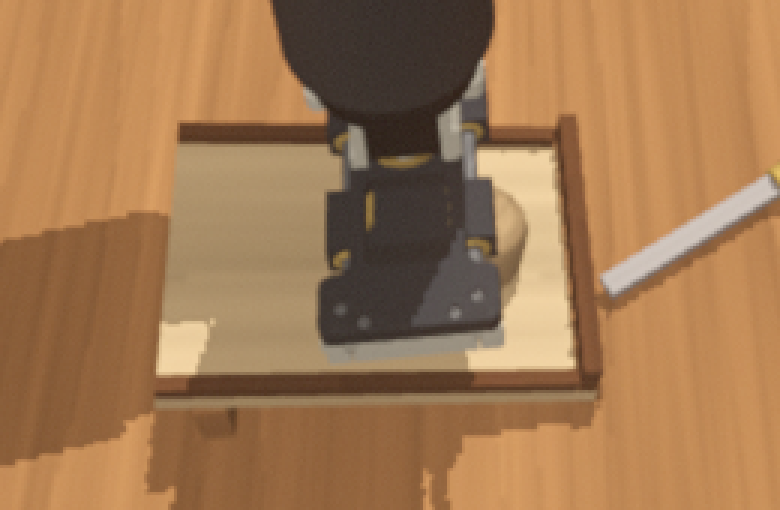

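View pics/w16.png

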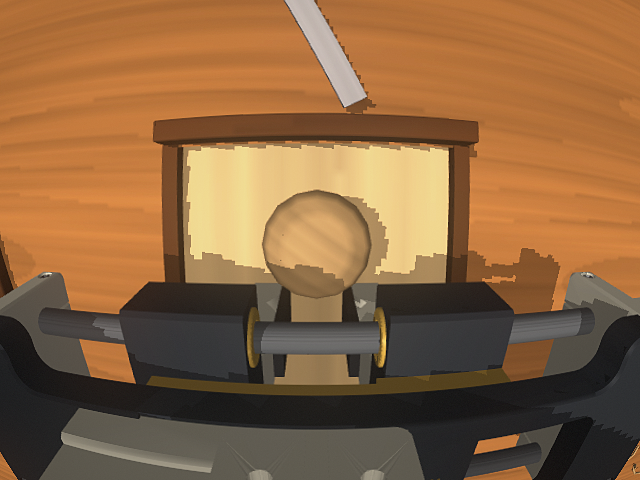

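```bash
python3 -m crank '[[[0.455,0,0.9,5,0],[0.455,0,1.8,10,0],[0.455,0,2.6,15,0],[0.455,0,3.4,19,0],[0.455,0,3.4,19,0],[0.455,0,3.4,19,0]]]'
python3 -m crank '[[[0.455,0,0.3,2,0],[0.455,0,0.3,2,0]]]'
python3 -m crank '[[[0.455,0,0.3,2,0],[0.455,0,0.3,2,0]]]'
```

```text
clock: 36.25
tool_pos: [0.5634, -0.3088, 0.0282]
orientation: [-90.0, 0.0, -87.2]
force: [0.4, -0.1, -0.3]
opening: 0.0237
clock: 36.5
tool_pos: [0.5656, -0.3087, 0.028]
orientation: [-90.0, -0.0, -87.2]
force: [0.3, -0.8, 0.5]
opening: 0.0237
clock: 36.75
tool_pos: [0.5676, -0.3086, 0.0276]
orientation: [-90.0, -0.0, -87.2]
force: [0.6, 0.1, -0.4]
opening: 0.0237
```

```bash
python3 -m crank '[[[0.455,0,0.3,2,0],[0.455,0,0.3,2,0]]]'
python3 - <<'E'
from h import *
cv2.imwrite('pics/w17.png',ctrl.snapshot('wrist')[60:320,130:500,::-1].repeat(2,0).repeat(2,1))
E
```

```text
clock: 37.0
tool_pos: [0.569, -0.3085, 0.0272]
orientation: [-90.1, 0.0, -87.2]
force: [-2.3, 0.5, 1.1]
opening: 0.0237
```

View pics/w17.png

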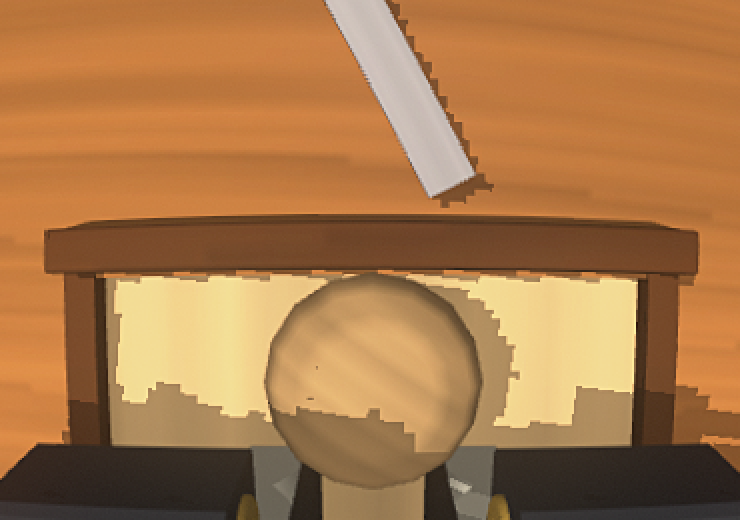

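```bash
python3 -m crank '[[[0.455,0,0.1,1,0],[0.455,0,0.1,1,0],[0.455,0,0.1,1,0]]]'
```

```text
clock: 37.42
tool_pos: [0.5694, -0.3085, 0.0271]
orientation: [-90.1, 0.0, -87.2]
force: [-4.4, -0.1, 3.1]
opening: 0.0241
```

```bash
python3 -m crank '[[[0.455,0,-0.5,-3,0],[0.455,0,-1,-8,0],[0.455,0,-5,-22,0],[0.455,0,-60,-22,0],[0.455,0,-120,-22,0],[-1,0,-180,-22,0],[-1,0,-180,-22,0]]]'
python3 - <<'E'
from h import *
T=tool();print(T)
sh(.478,.34,.215,-170)
cv2.imwrite('pics/s18.png',ctrl.snapshot('side')[310:480,130:390,::-1].repeat(3,0).repeat(3,1))
cv2.imwrite('pics/w18.png',ctrl.snapshot('wrist')[:,:,::-1])
E
```

```text
clock: 38.3
tool_pos: [0.5507, -0.3107, 0.2139]
orientation: [-89.4, -0.2, -87.1]
force: [-0.3, 0.2, -1.0]
opening: 0.0389
(array([[ 0.04972735,  0.01050865,  0.99870754],
       [-0.99875448, -0.00356537,  0.0497672 ],
       [ 0.00408375, -0.99993843,  0.01031827]]), array([ 0.55067894, -0.31071838,  0.21386907]))
shift mm [-653.5   -4.2  -40.2] turn rad 1.446 yaw -87.15 t 38.3
```

View pics/s18.png

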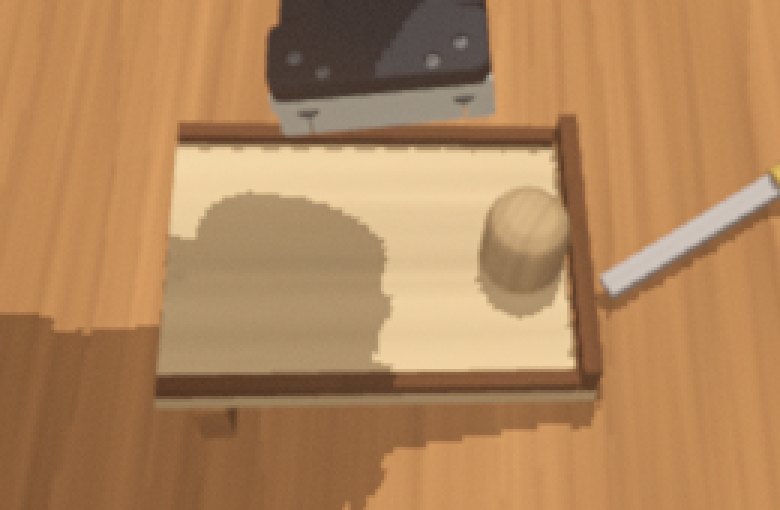

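View pics/w18.png

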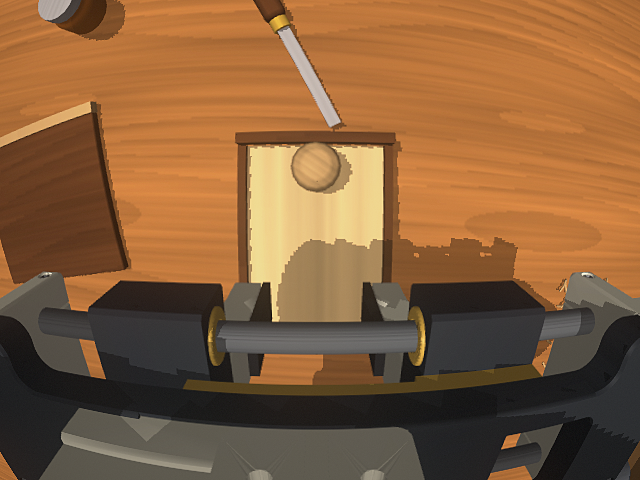

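```bash
python3 -m crank '[[[-1,-50,-10,-4,0.12],[-1,-110,-10,-8,0.25],[-1,-170,-10,-12,0.4],[-1,-230,-10,-16,0.55],[-1,-290,-10,-20,0.7],[-1,-350,-10,-23,0.85],[-1,-410,-10,-26,1.0],[-1,-470,-10,-30,1.15],[-1,-530,-10,-33,1.3],[-1,-590,-10,-37,1.446],[-1,-640,-10,-40,1.446],[-1,-653,-10,-40,1.446]]]'
python3 -m crank '[[[-1,0,0,0,0],[-1,0,0,0,0],[-1,0,0,0,0]]]'
python3 - <<'E'
from h import *
sh(.4779,.340,.0785,-170)
E
```

```text
clock: 39.9
tool_pos: [0.4751, 0.3426, 0.2151]
orientation: [-89.9, -0.1, -169.9]
force: [0.3, -0.7, 0.0]
opening: 0.0877
clock: 40.28
tool_pos: [0.4766, 0.3395, 0.2173]
orientation: [-90.0, -0.0, -170.1]
force: [0.4, -0.1, 0.9]
opening: 0.0877
shift mm [ -1.4 138.8  -0.3] turn rad -0.002 yaw -170.1 t 40.27
```

```bash
python3 -m crank '[[[-1,-1.4,50,-0.3,-0.002],[-1,-1.4,100,-0.3,-0.002],[-1,-1.4,132,-0.3,-0.002],[-1,-1.4,138.8,-0.3,-0.002],[-1,-1.4,138.8,-0.3,-0.002],[-1,-1.4,138.8,-0.3,-0.002],[-1,-1.4,138.8,-0.3,-0.002],[-1,-1.4,138.8,-0.3,-0.002]]]'

```

```text
clock: 41.28
tool_pos: [0.478, 0.3415, 0.0793]
orientation: [-90.1, 0.1, -169.9]
force: [-0.0, 0.5, 0.2]
opening: 0.0876
```

```bash
python3 -m crank '[[[-1,0,0,0,0]]]';python3 -m crank '[[[-1,0,0,0,0]]]'

```

```text
clock: 41.4
tool_pos: [0.4778, 0.3413, 0.0788]
orientation: [-90.0, 0.0, -169.9]
force: [-0.2, -0.7, 0.9]
opening: 0.0878
clock: 41.52
tool_pos: [0.4778, 0.3412, 0.0785]
orientation: [-90.0, 0.0, -169.9]
force: [-0.8, 0.2, 0.4]
opening: 0.0876
```

```bash
python3 -m crank '[[[-1,0,0,1.2,0],[-1,0,0,1.2,0],[-1,0,0,1.2,0]]]';python3 -m crank '[[[1,0,0,0,0],[1,0,0,0,0],[1,0,0,0,0],[1,0,0,0,0],[1,0,0,0,0],[1,0,0,0,0],[1,0,0,0,0],[1,0,0,0,0]]]'
python3 - <<'E'
from h import *
sh(.5262,.0150,.0806,-170)
E
```

```text
clock: 41.9
tool_pos: [0.478, 0.34, 0.0784]
orientation: [-90.0, -0.0, -169.9]
force: [-0.3, 0.2, 0.0]
opening: 0.0878
clock: 42.9
tool_pos: [0.4779, 0.34, 0.0784]
orientation: [-90.0, -0.0, -169.9]
force: [-1.1, 0.9, -0.4]
opening: 0.0318
shift mm [  9.4  -2.2 328.4] turn rad 0.001 yaw -169.91 t 42.9
```

```bash
python3 -m crank '[[[1,0,-15,0,0],[1,0,-50,0,0],[1,0,-90,0,0],[1,0,-130,0,0],[1,0,-137,0,0],[1,1.5,-137,45,0.001],[1,3,-137,95,0.001],[1,5,-137,150,0.001],[1,6,-137,205,0.001],[1,7.5,-137,260,0.001],[1,9.4,-137,310,0.001],[1,9.4,-137,328.4,0.001]]]'
python3 -m crank '[[[1,0,0,0,0],[1,0,40,0,0],[1,0,80,0,0],[1,0,110,0,0],[1,0,125,0,0],[1,0,130,0,0],[1,0,132.5,0,0],[1,0,132.5,0,0],[1,0,132.5,0,0],[1,0,132.5,0,0]]]'
```

```text
clock: 44.4
tool_pos: [0.5257, 0.0126, 0.2154]
orientation: [-90.0, -0.0, -170.1]
force: [1.3, 0.4, -1.6]
opening: 0.0314
clock: 45.65
tool_pos: [0.5264, 0.0151, 0.0834]
orientation: [-90.0, 0.0, -170.0]
force: [-0.8, 1.3, -1.8]
opening: 0.0315
```

```bash
python3 -m crank '[[[1,0.2,1,0,0],[1,0.2,2,0,0],[1,0.2,2.6,0,0],[1,0.2,2.6,0,0],[1,0.2,2.6,0,0]]]'
```

```text
clock: 46.28
tool_pos: [0.526, 0.015, 0.0804]
orientation: [-90.0, -0.0, -170.0]
force: [-0.3, -0.3, 0.6]
opening: 0.0317
```

Seated (weight off). Release, rise, and look.

```bash
python3 -m crank '[[[-1,0,0,0,0],[-1,0,0,0,0],[-1,0,0,0,0],[-1,0,0,0,0],[-1,0,0,0,0],[-1,0,0,0,0],[-1,0,-40,0,0],[-1,0,-90,0,0],[-1,0,-137,0,0],[-1,0,-137,0,0]]]'
python3 - <<'E'
from h import *
cv2.imwrite('pics/side19.png',ctrl.snapshot('side')[:,:,::-1])
a=cv2.imread('pics/side19.png')[190:310,220:350];b=cv2.imread('pics/side0.png')[190:310,220:350]
cv2.imwrite('pics/s19.png',np.hstack([a,b]).repeat(3,0).repeat(3,1))
sh(.567,.3121,.0807,-170)
E
```

```text
clock: 47.52
tool_pos: [0.5282, 0.0156, 0.2215]
orientation: [-90.0, 0.4, -169.9]
force: [-0.4, 0.9, -1.1]
opening: 0.0879
shift mm [ -90.7  139.1 -285.1] turn rad 0.0 yaw -169.97 t 47.58
```

View pics/s19.png

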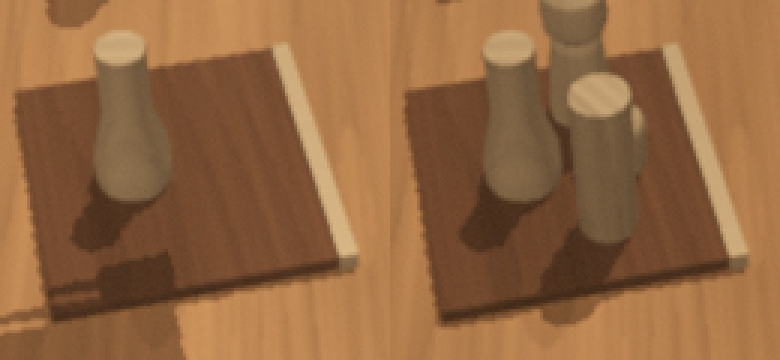

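```bash
python3 -m crank '[[[-1,-17,0,-50,0],[-1,-36,0,-110,0],[-1,-55,0,-170,0],[-1,-74,0,-230,0],[-1,-92,0,-285.5,0],[-1,-92,0,-285.5,0],[-1,-92,50,-285.5,0],[-1,-92,100,-285.5,0],[-1,-92,130,-285.5,0],[-1,-92,136.5,-285.5,0],[-1,-92,136.5,-285.5,0],[-1,-92,136.5,-285.5,0]]]'
python3 -m crank '[[[-1,0,0,0,0],[-1,0,0,0,0],[-1,0,0,0,0]]]'
```

```text
clock: 49.08
tool_pos: [0.5677, 0.3127, 0.0824]
orientation: [-90.1, 0.1, -170.0]
force: [0.4, 0.4, -0.3]
opening: 0.0879
clock: 49.45
tool_pos: [0.567, 0.3123, 0.0813]
orientation: [-90.0, 0.0, -170.0]
force: [-0.3, -0.0, -0.2]
opening: 0.0877
```

```bash
python3 -m crank '[[[1,0,0.5,0.2,0],[1,0,0.5,0.2,0],[1,0,0.5,0.2,0],[1,0,0.5,0.2,0],[1,0,0.5,0.2,0],[1,0,0.5,0.2,0],[1,0,0.5,0.2,0],[1,0,0.5,0.2,0]]]'
python3 - <<'E'
from h import *
sh(.5629,.0774,.0828,-170)
E
```

```text
clock: 50.45
tool_pos: [0.5669, 0.312, 0.0804]
orientation: [-90.0, -0.0, -170.0]
force: [-0.9, 0.3, -0.9]
opening: 0.0425
shift mm [ 44.8  -2.4 230.3] turn rad 0.0 yaw -169.98 t 50.45
```

```bash
python3 -m crank '[[[1,0,-15,0,0],[1,0,-50,0,0],[1,0,-90,0,0],[1,0,-130,0,0],[1,0,-137,0,0],[1,9,-137,45,0],[1,19,-137,95,0],[1,29,-137,150,0],[1,39,-137,200,0],[1,44.8,-137,230.3,0],[1,44.8,-137,230.3,0],[1,44.8,-137,230.3,0]]]'
python3 -m crank '[[[1,0,40,0,0],[1,0,80,0,0],[1,0,110,0,0],[1,0,125,0,0],[1,0,130,0,0],[1,0,132.5,0,0],[1,0,132.5,0,0],[1,0,132.5,0,0],[1,0,132.5,0,0]]]'
```

```text
clock: 51.95
tool_pos: [0.5629, 0.0774, 0.2174]
orientation: [-90.0, -0.0, -170.0]
force: [0.1, -0.2, -1.5]
opening: 0.0427
clock: 53.08
tool_pos: [0.5632, 0.0775, 0.0854]
orientation: [-90.0, 0.1, -170.0]
force: [0.1, -0.4, -1.8]
opening: 0.0422
```

```bash
python3 -m crank '[[[1,0.1,1,0,0],[1,0.1,1.7,0,0],[1,0.1,2.2,0,0],[1,0.1,2.2,0,0],[1,0.1,2.2,0,0]]]'
```

```text
clock: 53.7
tool_pos: [0.5629, 0.0774, 0.0826]
orientation: [-90.0, -0.0, -170.0]
force: [0.2, -0.2, -0.4]
opening: 0.0428
```

```bash
python3 -m crank '[[[-1,0,0,0,0],[-1,0,0,0,0],[-1,0,0,0,0],[-1,0,0,0,0],[-1,0,0,0,0],[-1,0,0,0,0],[-1,0,-40,0,0],[-1,0,-90,0,0],[-1,0,-137,0,0],[-1,11,-137,-60,0],[-1,22,-137,-120,0],[-1,32.4,-137,-177.5,0]]]'
python3 -m crank '[[[-1,0,0,0,0],[-1,0,50,0,0],[-1,0,100,0,0],[-1,0,133,0,0],[-1,0,140.5,0,0],[-1,0,140.5,0,0],[-1,0,140.5,0,0],[-1,0,140.5,0,0],[-1,0,140.5,0,0]]]'
python3 - <<'E'
from h import *
cv2.imwrite('pics/side20.png',ctrl.snapshot('side')[:,:,::-1])
cv2.imwrite('pics/scene20.png',ctrl.snapshot('scene')[:,:,::-1])
f=lambda n,r:np.hstack([cv2.imread(f'pics/{n}{k}.png')[r] for k in (20,0)])
cv2.imwrite('pics/s20.png',np.vstack([f('side',np.s_[170:300,220:350]),f('scene',np.s_[170:300,300:430])]).repeat(2,0).repeat(2,1))
sh(.5002,.2466,.0790,-170)
E
```

```text
clock: 55.2
tool_pos: [0.4992, 0.248, 0.22]
orientation: [-90.0, 0.0, -170.0]
force: [1.0, 0.1, -0.2]
opening: 0.0875
clock: 56.32
tool_pos: [0.5003, 0.2468, 0.08]
orientation: [-90.0, 0.1, -170.0]
force: [-0.5, -1.4, -0.4]
opening: 0.0874
shift mm [-0.1  0.6  0.1] turn rad 0.001 yaw -169.97 t 56.42
```

View pics/s20.png

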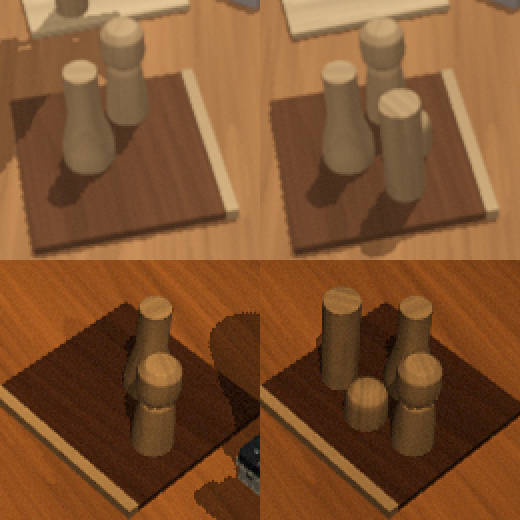

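Both match the start. Now the straight piece.

```bash
python3 -m crank '[[[1,0,0.3,0,0],[1,0,0.3,0,0],[1,0,0.3,0,0],[1,0,0.3,0,0],[1,0,0.3,0,0],[1,0,0.3,0,0],[1,0,0.3,0,0],[1,0,0.3,0,0]]]'
python3 - <<'E'
from h import *
sh(.5809,-.0296,.0810,-170)
E
```

```text
clock: 57.42
tool_pos: [0.5, 0.2465, 0.0788]
orientation: [-90.0, -0.0, -170.0]
force: [-0.1, 0.7, -0.8]
opening: 0.0373
shift mm [-31.6  -2.2 286. ] turn rad 0.0 yaw -169.97 t 57.42
```

```bash
python3 -m crank '[[[1,0,-15,0,0],[1,0,-50,0,0],[1,0,-90,0,0],[1,0,-130,0,0],[1,0,-140,0,0],[1,-5,-145,45,0],[1,-10,-145,95,0],[1,-16,-145,150,0],[1,-23,-145,205,0],[1,-29,-145,260,0],[1,-31.6,-145,286,0],[1,-31.6,-145,286,0]]]'
python3 -m crank '[[[1,0,0,0,0],[1,0,40,0,0],[1,0,80,0,0],[1,0,115,0,0],[1,0,132,0,0],[1,0,138,0,0],[1,0,140.5,0,0],[1,0,140.5,0,0],[1,0,140.5,0,0],[1,0,140.5,0,0]]]'
```

```text
clock: 58.92
tool_pos: [0.5807, -0.0315, 0.2234]
orientation: [-90.0, -0.1, -170.1]
force: [-1.0, -0.7, -2.0]
opening: 0.0376
clock: 60.18
tool_pos: [0.5812, -0.0296, 0.0839]
orientation: [-90.0, 0.1, -170.0]
force: [0.8, -0.4, -0.8]
opening: 0.0375
```

```bash
python3 -m crank '[[[1,0.2,1,0,0],[1,0.2,1.8,0,0],[1,0.2,2.3,0,0],[1,0.2,2.3,0,0],[1,0.2,2.3,0,0]]]'
```

```text
clock: 60.8
tool_pos: [0.5808, -0.0296, 0.081]
orientation: [-90.0, -0.0, -170.0]
force: [-0.1, -1.0, -0.6]
opening: 0.0373
```

Release, rise, and back away toward the side for a clear view.

```bash
python3 -m crank '[[[-1,0,0.3,0,0],[-1,0,0.3,0,0],[-1,0,0.3,0,0],[-1,0,0.3,0,0],[-1,0,0.3,0,0],[-1,0,0.3,0,0],[-1,0,-40,0,0],[-1,0,-90,0,0],[-1,0,-150,0,0],[-1,0,-170,0,0],[-1,0,-170,-50,0],[-1,0,-170,-100,0]]]'
python3 -m crank '[[[-1,20,0,-60,0],[-1,50,0,-120,0],[-1,70,0,-180,0],[-1,80,0,-240,0],[-1,80,0,-300,0],[-1,80,0,-340,0],[-1,80,0,-340,0],[-1,80,0,-340,0],[-1,80,0,-340,0]]]'
python3 - <<'E'
from h import *
cv2.imwrite('pics/side21.png',ctrl.snapshot('side')[:,:,::-1])
cv2.imwrite('pics/scene21.png',ctrl.snapshot('scene')[:,:,::-1])
f=lambda n,r:np.hstack([cv2.imread(f'pics/{n}{k}.png')[r] for k in (21,0)])
cv2.imwrite('pics/s21.png',np.vstack([f('side',np.s_[170:300,220:350]),f('scene',np.s_[170:300,300:430])]).repeat(2,0).repeat(2,1))
for k in ["doll","straight","bell","dome","jar","brush","gouge"]:
    for n in ('side','scene'): print(k,n,[(np.round(d['extent'],1).tolist(),round(d['confidence'],2)) for d in ctrl.find_in(n,k)][:1])
E
```

```text
clock: 62.3
tool_pos: [0.5631, 0.0695, 0.2515]
orientation: [-90.0, 0.1, -170.1]
force: [1.2, 0.5, -0.3]
opening: 0.0874
clock: 63.42
tool_pos: [0.4256, 0.3888, 0.2512]
orientation: [-90.0, 0.0, -170.0]
force: [0.4, -0.4, 1.2]
opening: 0.0874
doll side [([272.3, 177.0, 19.9, 55.6], 0.71)]
doll scene [([366.5, 213.1, 26.8, 56.9], 0.61)]
straight side [([275.6, 213.6, 27.0, 60.0], 0.75)]
straight scene [([328.4, 183.7, 21.8, 55.2], 0.6)]
bell side [([253.5, 199.8, 22.4, 56.6], 0.76)]
bell scene [([358.1, 188.1, 29.3, 53.2], 0.64)]
dome side [([277.0, 212.4, 23.9, 58.3], 0.62)]
dome scene [([257.7, 132.9, 22.6, 24.1], 0.78)]
jar side [([381.0, 233.8, 34.3, 45.6], 0.87)]
jar scene [([235.3, 240.3, 31.0, 39.5], 0.96)]
brush side [([307.9, 145.0, 82.7, 36.7], 0.76)]
brush scene [([304.9, 358.2, 119.2, 26.4], 0.79)]
gouge side [([330.0, 329.3, 118.2, 81.4], 0.69)]
gouge scene [([189.1, 157.3, 61.6, 67.1], 0.98)]
```

View pics/s21.png

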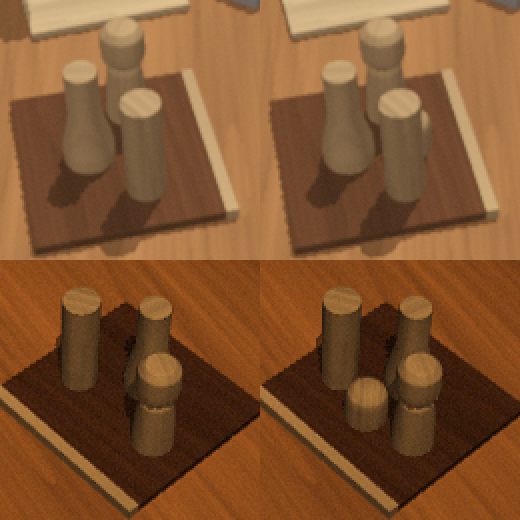

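View pics/side21.png

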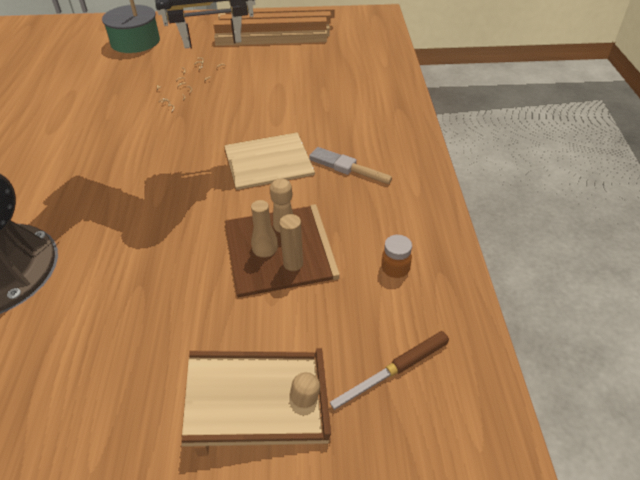

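```bash
python3 - <<'E'
import cv2,numpy as np
for n,r in [('side',(212,274,276,304)),('scene',(182,238,328,354)),('scene',(212,270,364,394)),('side',(176,215,268,294)),('side',(200,240,250,272))]:
    a=cv2.imread(f'pics/{n}0.png',0).astype(np.float32);b=cv2.imread(f'pics/{n}21.png',0).astype(np.float32)
    y0,y1,x0,x1=r
    A=cv2.resize(a[y0:y1,x0:x1],None,fx=5,fy=5,interpolation=3);B=cv2.resize(b[y0-4:y1+4,x0-4:x1+4],None,fx=5,fy=5,interpolation=3)
    m=cv2.matchTemplate(B,A,5);_,v,_,p=cv2.minMaxLoc(m);print(n,r,v,(p[0]/5-4,p[1]/5-4))
E
python3 -c "
from plant import ctrl
ctrl.close_job()"
```

```text
side (212, 274, 276, 304) 0.9607529044151306 (0.0, 0.0)
scene (182, 238, 328, 354) 0.800993025302887 (0.0, 0.0)
scene (212, 270, 364, 394) 0.9898284673690796 (0.0, 0.0)
side (176, 215, 268, 294) 0.9974502921104431 (0.0, 0.0)
side (200, 240, 250, 272) 0.9957107901573181 (0.0, 0.0)
the job is handed in; nothing more can be done
```

The job is done and handed in, with about 63 s of the 144 s used.

**What I did:** I stood the straight piece, the doll and the bell on the side board. I then set the dome on the upper half of the rack and pushed it down to the stop. Contact with the stop showed as about 4 N along the rack. Then I put the bell, doll and straight piece back where they had stood.

**Last checks:**
- **Tall pieces:** template matching of the first and last pictures gave 0.0 px shift for all three. The straight piece was matched in both fixed cameras, with a weaker correlation of 0.80 in the scene view. The doll was also matched in both, and the bell in the side view only.
- **Dome:** it was upright against the stop in the side and wrist pictures.
- **Jar, brush and gouge:** their detections stayed where they were at the start, within detector noise of a few pixels.

**Disagreements:**
- The two fixed cameras differed by about 4 mm in y, so I averaged them.
- The wrist camera put the rack about 3.5 mm further to −y than the fixed cameras did. I used the wrist camera's value.
- In the last side view the network marked the straight piece as the dome. The scene-view detection and the picture itself were right.

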